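Unload the load-cell test box and gauge the cell

TASK

Raise the test box's clear hinged guard right back, swing its prop stay up to its stop and lower the guard until it rests on the stay; only then take the load cell out. Lay the load cell on the height gauge's anvil with its far end under the foot, and press the gauge's knob down until the foot meets the cell and hold it there for about a second so that it reads the cell's height, then let the foot spring back up. Finish with the load cell and every dummy bar from the box lying flat on the floor of the tray, none on top of another or across a divider, the guard still propped, and the other things on the bench left alone.

Things in the scene. Friction and masses are not known exactly. Their poses are not given: they have to be found in the camera images.
- guard (a joint): Angle of the test box's guard (rad): 0 shut and level, grows as its front edge rises, stop at 1.72, just past upright, where it stays by itself. Below 1.57 it falls shut by its weight (0.3 kg) unless the stay is up; on the raised stay it rests at 1.37 to 1.48. A clear panel 182 x 304 x 4 mm with an aluminium rim, hinged along the box's far top edge.
- guard_bar (a point): Middle of the guard's round handle bar (12 mm thick, 98 mm free between two ears, parallel to the hinge line), 38 mm ahead of the box's front when shut, 215 mm from the hinge line. Can be pinched from above; it turns freely between the fingers and travels on an arc about guard_hinge. Axes turn with the guard: y along the bar, x towards the hinge.
- guard_hinge (a point): Fixed middle of the guard's hinge line, 65 mm above the bench at the box's far top edge. Box axes: y along the hinge line, -x to the box's front, z up. At guard angle a the bar is at (-0.215 cos a, 0, 0.215 sin a) from here, plus 4 mm normal to the panel on its upper side.
- stay (a joint): Angle of the prop stay (rad): 0 folded level along the box's +y side, pointing to the back; 0.943 raised against its stop. A steel rod 10 mm thick, 170 mm long. A stiff pivot (0.07 N m) holds it where it is left. Raise it with the guard leaning right back; when the guard is then lowered, an ear on its side comes to rest on the rod's end.
- stay_pin (a point): Grip point on the round pin (12 mm thick) that sticks out sideways (box +y) from the stay, 65 mm along the rod from its pivot; the pin reaches 44 mm out from the rod, this point lies 29 mm out. Pinch it from above or push it up from below.
- stay_pivot (a point): Fixed point on the stay's pivot axis (in line with the rod), 45 mm above the bench, on the box's +y side. Axes of the box. With the stay at angle s the pin's grip point is at (0.065 cos s, 0.029, 0.065 sin s) from here.
- testbox: The fixed test box: grey steel, 177 (x) x 304 (y) mm, walls 65 mm high, 6 mm thick (front wall, -x, 45 mm high), floor 8 mm above the bench. Origin under its centre. Four bays centred at y = -93, -31, 31 and 93 mm, 62 mm apart, parted by ribs 6 mm thick standing 8 mm over the floor. An item lies along x in each filled bay; which bay holds what varies.
- cell_mid (a point): Centre of the load cell: an aluminium beam 140 (x) x 30 (y) x 36 (z) mm with a white-filled slot in each side and a white patch on top, about 0.4 kg; starts lying along x in a bay, z up.
- bar1_mid (a point): Centre of a plain aluminium dummy bar 100 (x) x 28 (y) x 24 (z) mm, about 0.2 kg; starts lying along x in a bay. One to three dummy bars are present.
- bar2_mid (a point): Centre of a plain aluminium dummy bar 100 (x) x 28 (y) x 24 (z) mm, about 0.2 kg; starts lying along x in a bay. One to three dummy bars are present.
- bar3_mid (a point): Centre of a plain aluminium dummy bar 100 (x) x 28 (y) x 24 (z) mm, about 0.2 kg; starts lying along x in a bay. One to three dummy bars are present.
- anvil (a point): Centre of the working area of the height gauge's fixed flat steel plate (190 x 90 mm, top 14 mm above the bench, reaching 75 mm to -x from here and 45 mm to each side). x points along the gauge to its post, z up. The foot is over the point 50 mm along x. A cell centred here, its length along x, has its end part under the foot.
- gauge: The fixed height gauge; same axes as anvil, origin under its plate 20 mm along x from anvil. Its post's face is 90 mm along x from anvil; the overhanging head (26 mm wide in y, underside 101 mm above the plate) covers x = 36 mm from anvil and beyond, so a part must be lowered ahead of the head (50 mm to -x) and slid in under the foot, held nearer its -x end.
- foot (a joint): How far the gauge's foot has been pushed down (m): 0 fully up, when its underside is 61 mm above the plate; so a part of height h is met at 0.061 - h (0.025 for the load cell lying upright). Range 0 to 0.045. A spring returns it: about 3 N to start, 4.5 N at 0.025.
- foot_knob (a point): Centre of the top of the gauge's black round push knob (36 mm across) above the head, straight over the foot (24 mm across); 205 mm above the bench when up. Pushed straight down.
- tray_floor (a point): Centre of the fixed black tray's floor, 4 mm above the bench. Outside 280 (x) x 166 (y) mm, walls 5 mm thick and 18 mm high; three dividers 5 mm thick, 8 mm over the floor, at x = -62, 0 and 62 mm make four compartments (inner two 57, outer two 71 mm wide); lay items centred at x = -93, -31, 31 and 93 mm, one to each, along y (156 mm inside).
- mouse: Bystander: a computer mouse, 108 x 60 x 34 mm, loose. Origin under its centre.
- board: Bystander: a bare circuit board, 100 x 70 mm, 15 mm high with its parts, loose. Origin under its centre.
- driver: Bystander: a screwdriver 170 mm long lying along its x, loose.
- tape: Bystander: a roll of tape 90 mm across, 20 mm high, lying flat, loose.
- jar: Bystander: a small jar 50 mm across and 60 mm tall, standing, loose.
There are look-alikes about, which are no part of the job. Several things look just like the gauge: the one meant starts farthest to the robot's right.

How it is judged (in metres and radians):
On the way, in this order (a step that is already met when the one before it is completed fails the run):
1. the guard is raised right back (value of joint guard above 1.6 rad), for 0.1 s.
2. the stay is swung up to its stop (value of joint stay above 0.85 rad), for 0.1 s.
3. the guard rests on the raised stay, let go (value of joint guard between 1.3 and 1.53 rad and value of joint stay above 0.82 rad and contact force between guard and stay above 0.1 N and contact force between the fingers and guard below 0.1 N), for 0.4 s.
4. the gauge's foot is held down on the load cell lying on the anvil (value of joint foot between 0.021 and 0.029 m and contact force between foot and cell above 0.5 N and angle between cell_mid's own z axis and vertical below 0.2 rad and z of cell_mid in the frame of anvil between 0.006 and 0.03 m), for 0.5 s.
At the end, for the whole second after the job is handed in: The load cell and all dummy bars present rest flat on the tray's floor (within about 5 mm, long axis level within 0.15 rad, centres within 126 x 72 mm of the tray's centre); the guard rests on the raised stay (guard 1.3 to 1.53, stay above 0.82 rad); the gauge's foot is up (x of cell_mid in the frame of tray_floor between -0.126 and 0.126 m and y of cell_mid in the frame of tray_floor between -0.072 and 0.072 m and z of cell_mid in the frame of tray_floor below 0.0225 m and angle between cell_mid's own x axis and vertical between 1.42 and 1.72 rad and linear speed of each of cell, bar1, bar2, bar3 below 0.02 m/s and x of bar1_mid in the frame of tray_floor between -0.126 and 0.126 m and y of bar1_mid in the frame of tray_floor between -0.072 and 0.072 m and z of each of bar1_mid, bar2_mid, bar3_mid in the frame of tray_floor below 0.018 m and angle between bar1_mid's own x axis and vertical between 1.42 and 1.72 rad and x of bar2_mid in the frame of tray_floor between -0.126 and 0.126 m and y of bar2_mid in the frame of tray_floor between -0.072 and 0.072 m and angle between bar2_mid's own x axis and vertical between 1.42 and 1.72 rad and x of bar3_mid in the frame of tray_floor between -0.126 and 0.126 m and y of bar3_mid in the frame of tray_floor between -0.072 and 0.072 m and angle between bar3_mid's own x axis and vertical between 1.42 and 1.72 rad and value of joint guard between 1.3 and 1.53 rad and value of joint stay above 0.82 rad and value of joint foot below 0.005 m); the robot touches nothing.
It fails at once if the load cell is lifted out of the test box while the stay is down ((height (world z) of cell_mid above 0.1 m and value of joint stay below 0.8 rad)).
It fails at once if a bystander is moved more than 4 cm (distance of any of mouse, board, driver, tape, jar from where it was at the start of the episode above 0.04 m).
Of bar1, bar2, bar3 only 1 to 3 are there at a start; the rules pass over those that are not, and their reading is None.
At some moment in a run one of bar1, bar2, bar3 may be knocked a few centimetres aside while the robot is not near it.
Once in a run the grip may slacken for a moment while it holds something.
It also fails if it takes over 210 s, if anything falls off the work surface, if the arm or the gripper's body presses on something with over 40 N, if the wrist force passes 120 N, or if a joint passes its speed limit or range.

ROBOT

A 6-joint arm with a two-finger parallel gripper is mounted at the origin on the work surface. World frame = base frame: x ahead of the robot, y to its left, z up, the work surface at z = 0. Lengths are in m, angles in degrees, forces in N, time in s.
With the tool pointing down it reaches from about 0.35 to 0.875 m from the base axis. Payload 4.2 kg.
Tool frame: the origin (TCP) lies midway between the tips of the shut fingers; the grasp point (between the pads) lies 19 mm behind it; y points along the fingers, z is the direction in which the jaws open and shut, and the axes are right-handed (so a half turn about y gives the same grasp; the last joint's range is limited). The gripper opens to 87 mm and grips with 3 to 60 N. Pads are 19 mm wide; open, the fingers measure 117 mm over their backs; the gripper's body (75 mm by 190 mm) begins 51 mm behind the grasp point.
Start: joints at [-51.876, 22.042, 0.453, 0, -68.411, -14.817], TCP at [0.247, -0.574, 0.223] pointing down, gripper open.
Joint ranges: [-179.83, 179.83], [-69.29, 118.12], [-61.27, 80.66], [-181.25, 117.63], [-171.15, -9.14], [-177.46, 177.46]. Speed limits (degrees/s): [159.86, 159.86, 180, 180, 180, 180].

INTERFACE

Orientations are given as [roll, pitch, yaw] about the fixed x, y, z axes, in that order (R = Rz(yaw) Ry(pitch) Rx(roll)).
In Python, from workcell import env gives the robot as it stands. The module is installed in compiled form; this text tells all that it offers. Calls block until the motion is done:
- env.goto(position, orientation): joint-space move of the TCP to a pose.
- env.move_straight(position, rotation=None, rate=0.15, force_limit=None): straight line of the TCP; rotation=None keeps the orientation; rate is the mean speed in m/s. With force_limit (N) it stops when the force on the tool has changed by that much, and returns True; else False.
- env.set_joints(angles): joint-space move.
- env.gripper_to(opening, grasp_force=None): opening from 0.0 (shut) to 1.0 (fully open); grasp_force is the grip in N (None keeps the last); returns when the fingers have stopped.
- env.dwell(seconds).
- env.inverse_kinematics(position, orientation): joint angles nearest the present ones, or None.
- env.read_state(): the state.
- env.grab_frame(name): name is "scene" or "top"; returns a dict with "image" (400x640x3 uint8, blue, green, red), "fx", "fy", "cx", "cy" (pixels), "position" and "orientation" of the camera in the world. Camera axes: x right, y up, looking along -z (the intrinsics and any distortion apply to the point x, -y, -z); pixel columns grow to the right and rows downward; lengths in m; the calibration is good to about 2 mm. A picture is of the moment at which its call begins. There is no depth.
A pose or a line that the arm cannot do raises env.Unreachable and nothing moves.
- env.close_job(): hands the job in, once; it reports no verdict.
Trained networks look in a picture, given as the dict that the camera call returned (one of the last four; its "shot" number tells which), for a name from the list of things; names that differ only in an ending like _2 or _b are one class to them, and where a whole thing is asked for, a point or a joint stands for the part that bears it (a point fixed in the world has none). Each returns a list of dicts, best first, with "score" (0 to 1); they miss things now and then, are a little off and sometimes report something else, mostly with a low value. They report only what shows in the picture. A call takes as long as a camera call. They do not tell look-alikes from the thing itself.
- env.search_frame(picture, thing): "xyz" ([x, y, z] in m, in world coordinates, good to about 4 mm: the middle of the surface that is visible of it).
- env.trace(picture, thing): "mask" (400x640 bool, what is visible of it).
The state is a dict: "clock": time; "joint_positions": joint angles; "qvel": joint speeds; "joint_torque": joint torques, N m; "position": TCP position; "tool_rot": TCP orientation; "force": force on the tool from outside, world axes, zero at the start; "wrist_torque": the same for the moment, N m; "opening": opening from 0.0 (shut) to 1.0 (fully open).
Only numpy, scipy, OpenCV 4.12 (cv2) and the standard library are available. Lean on these libraries where they do the work, as an engineer would, in place of code of your own. Each camera call takes 0.05 s, during which the arm holds its last target.

## Working session

There is one attempt and no reset: what is moved stays moved. The work goes in short steps, each a Python script; the robot and the scene stay as the last script left them, time stands still between calls to the robot, and variables do not carry over. Pictures are saved under pics/ and viewed, and the job is handed in when it is done.

```bash
ls; mkdir -p pics; python3 - <<'E'
from workcell import env
import cv2
s=env.read_state(); print(s)
for n in ("scene","top"):
    f=env.grab_frame(n); cv2.imwrite(f"pics/a_{n}.png",f["image"]); print(n,{k:v for k,v in f.items() if k!="image"})
E
```

```text
pics
{'clock': 0.0, 'joint_positions': array([-5.18749569e+01,  2.20901510e+01,  3.78122573e-01, -2.78408321e-02,
       -6.84099815e+01, -1.48173141e+01]), 'qvel': array([-0.10623952, -0.01732364, -0.06653406, -0.07626754,  0.09606472,
        0.04849932]), 'joint_torque': array([ 7.10290278e-04, -3.90661991e+01,  1.87408412e+01,  4.21972051e+00,
        1.11517013e-02, -1.83060574e-04]), 'position': array([ 0.24707074, -0.57342902,  0.22145768]), 'tool_rot': array([-8.98754302e+01,  6.19762566e-03,  2.32974638e+01]), 'force': array([ 0.57180931, -0.25122119, -1.00360012]), 'wrist_torque': array([-0.02136837,  0.03452926,  0.0057063 ]), 'opening': 1.000305490799958}
scene {'fx': 380.4962314268557, 'fy': 380.4962314268557, 'cx': 324.67298269807, 'cy': 209.44964089614527, 'position': array([ 1.12861361, -0.22681061,  0.97476021]), 'orientation': array([37.37156587, -0.75701989, 61.42878616]), 'shot': 1}
top {'fx': 448.8613505900977, 'fy': 448.8613505900977, 'cx': 315.7222435492548, 'cy': 198.49361116330888, 'position': array([0.49742216, 0.07381553, 1.43528238]), 'orientation': array([  2.4694349 ,   0.92674547, -89.84990518]), 'shot': 2}
```

View pics/a_scene.png

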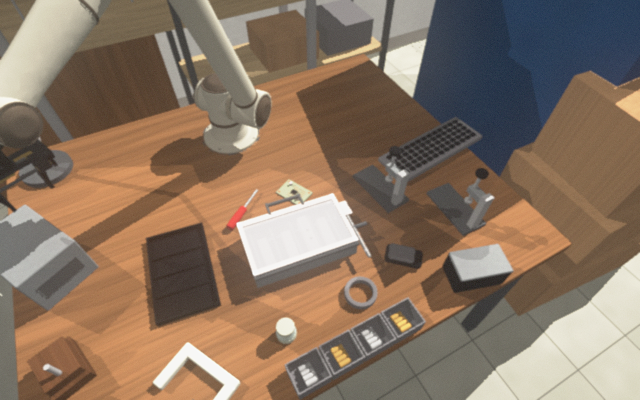

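View pics/a_top.png

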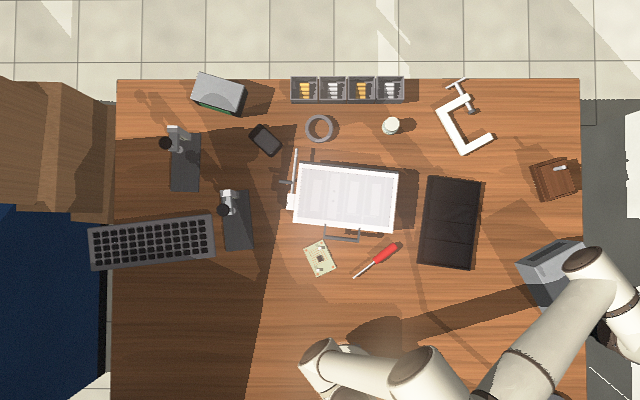

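Top view: the test box is at about (345,198) with its handle bar at (342,237) and the stay side at (293,180). The tray is at (450,222) and two gauges are at (235,215) and (183,158). Next I'll query the networks and triangulate.

```bash
cat > h.py <<'E'
import numpy as np, cv2
from scipy.spatial.transform import Rotation as R
def P(f):
    Rc=R.from_euler('xyz',f["orientation"],degrees=True).as_matrix()
    return Rc,np.array(f["position"])
def ray(f,u,v):
    Rc,p=P(f); d=np.array([(u-f["cx"])/f["fx"],-(v-f["cy"])/f["fy"],-1.]); return p,Rc@d
def onplane(f,u,v,z):
    p,d=ray(f,u,v); return p+d*(z-p[2])/d[2]
def proj(f,X):
    Rc,p=P(f); c=Rc.T@(np.array(X)-p); return np.array([f["cx"]+f["fx"]*c[0]/-c[2], f["cy"]+f["fy"]*c[1]/c[2]])
def tri(f1,a,f2,b):
    p,d=ray(f1,*a);q,e=ray(f2,*b)
    A=np.stack([d,-e],1);s=np.linalg.lstsq(A,q-p,rcond=None)[0]
    x=p+d*s[0];y=q+e*s[1];return (x+y)/2,np.linalg.norm(x-y)
E
python3 - <<'E'
from workcell import env
from h import *
np.set_printoptions(precision=3,suppress=True)
F={n:env.grab_frame(n) for n in("scene","top")}
for t in ["gauge","foot_knob","anvil","testbox","guard","guard_bar","stay","stay_pin","tray_floor","cell_mid","bar1_mid","guard_hinge","stay_pivot","mouse","board","driver","tape","jar"]:
    for n,f in F.items():
        try:
            r=env.search_frame(f,t)
            for x in r[:5]: print(t,n,np.round(x["xyz"],3),round(x["score"],2),proj(f,x["xyz"]).round(0))
        except Exception as e: print(t,n,repr(e)[:90])
E
```

```text
gauge scene [0.52  0.341 0.015] 0.86 [384. 192.]
gauge scene [0.705 0.504 0.014] 0.73 [459. 213.]
gauge scene [0.585 0.006 0.068] 0.29 [301. 238.]
gauge top [0.499 0.343 0.014] 0.9 [238. 217.]
gauge top [0.556 0.012 0.069] 0.29 [343. 199.]
foot_knob scene [0.71  0.509 0.198] 0.52 [481. 175.]
foot_knob scene [0.524 0.343 0.196] 0.44 [394. 153.]
foot_knob top [0.701 0.508 0.208] 0.65 [166. 144.]
foot_knob top [0.517 0.349 0.205] 0.6 [223. 211.]
anvil scene [0.708 0.503 0.011] 0.75 [459. 215.]
anvil scene [0.522 0.34  0.012] 0.71 [384. 193.]
anvil top [0.494 0.345 0.012] 0.98 [238. 219.]
anvil top [0.688 0.508 0.017] 0.68 [187. 158.]
testbox scene [0.785 0.085 0.02 ] 0.56 [360. 291.]
testbox scene [0.578 0.004 0.067] 0.55 [299. 237.]
testbox top [0.558 0.015 0.068] 0.85 [342. 198.]
guard scene [0.56  0.007 0.068] 0.85 [297. 232.]
guard scene [0.789 0.084 0.022] 0.37 [361. 292.]
guard scene [ 0.799 -0.135  0.059] 0.16 [288. 328.]
guard top [0.558 0.01  0.068] 0.57 [344. 198.]
guard_bar scene [0.566 0.005 0.068] 0.78 [297. 234.]
stay scene [0.621 0.169 0.048] 0.57 [356. 229.]
stay top [0.
[... 805 characters left out ...]
03 ] 0.86 [263. 140.]
mouse top [0.783 0.085 0.022] 0.68 [320. 128.]
board scene [0.362 0.082 0.001] 0.85 [292. 191.]
board top [ 0.785 -0.125  0.063] 0.68 [388. 124.]
board top [0.368 0.086 0.002] 0.62 [319. 259.]
board top [0.62  0.164 0.05 ] 0.38 [294. 178.]
driver scene [0.361 0.082 0.002] 0.66 [292. 191.]
driver scene [ 0.392 -0.116  0.022] 0.63 [238. 216.]
driver top [ 0.382 -0.108  0.024] 0.84 [381. 255.]
driver top [0.744 0.262 0.028] 0.46 [264. 140.]
tape scene [0.786 0.086 0.021] 0.81 [361. 291.]
tape scene [0.75 0.25 0.03] 0.59 [403. 255.]
tape top [0.785 0.085 0.024] 0.72 [320. 127.]
jar scene [ 0.798 -0.14   0.059] 0.89 [286. 329.]
jar top [ 0.782 -0.127  0.061] 0.66 [388. 125.]
```

```bash
python3 - <<'E'
import cv2
for n,a,o in (("top",(270,140,230,125),"b1"),("scene",(225,170,180,130),"b2"),("top",(130,100,160,160),"b3"),("scene",(340,100,170,150),"b4"),("top",(400,160,110,130),"b5")):
    i=cv2.imread(f"pics/a_{n}.png");x,y,w,h=a
    c=i[y:y+h,x:x+w];k=min(800/w,600/h);cv2.imwrite(f"pics/{o}.png",cv2.resize(c,(int(w*k),int(h*k)),interpolation=cv2.INTER_CUBIC))
E
```

```text
(no output)
```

View pics/b1.png

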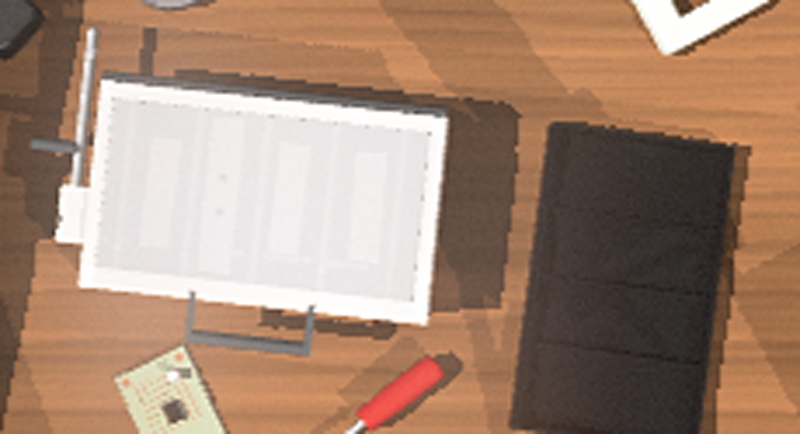

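View pics/b2.png

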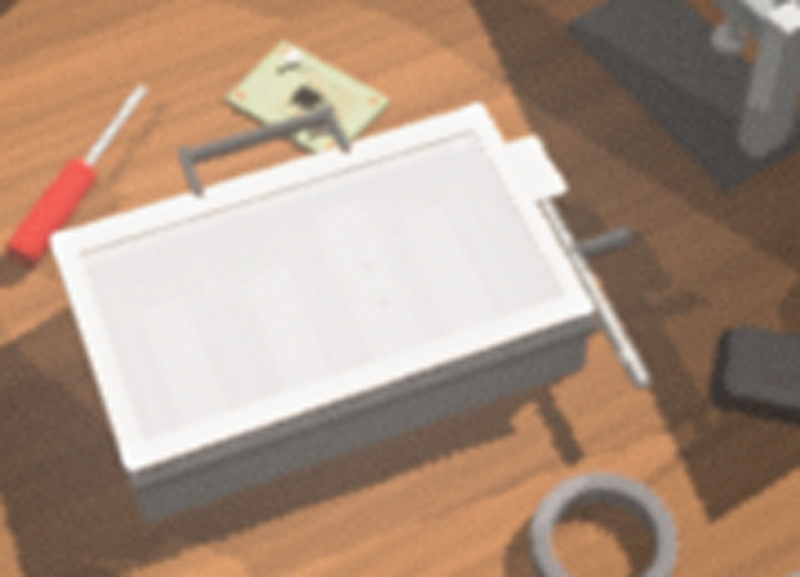

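View pics/b3.png

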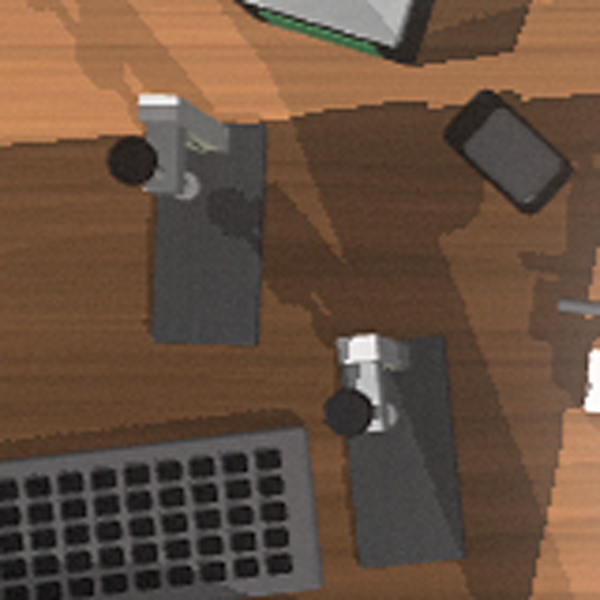

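View pics/b5.png

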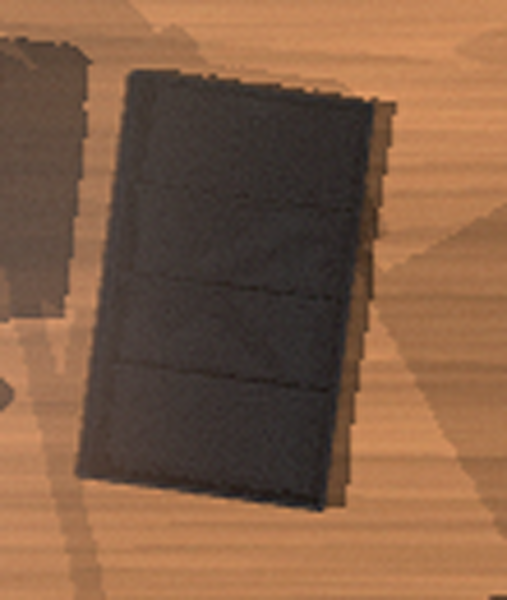

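View pics/b4.png

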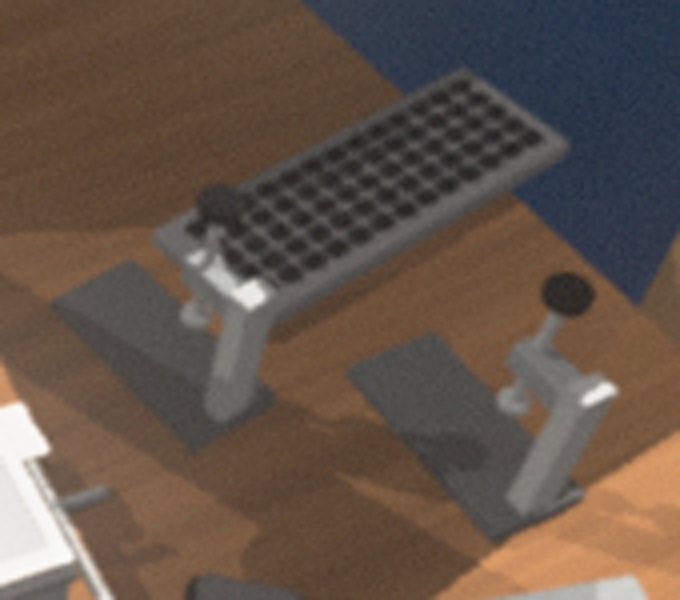

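```bash
python3 - <<'E'
from workcell import env
from h import *
from scipy.optimize import least_squares
np.set_printoptions(precision=4,suppress=True)
S=env.grab_frame("scene");T=env.grab_frame("top")
k=800/230
t=[(270+a/k,140+b/k) for a,b in [(103,78),(447,113),(428,326),(80,288)]] # far+y, far-y, near-y, near+y
k=800/180
s=[(225+a/k,170+b/k) for a,b in [(597,312),(133,468),(52,237),(483,103)]]
for a,b in zip(t,s): print(tri(T,a,S,b))
m=np.array([[0,.152],[0,-.152],[-.182,-.152],[-.182,.152]])
def w(p,l): 
    c,s_=np.cos(p[2]),np.sin(p[2]); l=np.array(l); return np.array([p[0]+c*l[0]-s_*l[1],p[1]+s_*l[0]+c*l[1],l[2]])
def res(p):
    r=[]
    for i in range(4):
        X=w(p,[m[i,0],m[i,1],p[3]]); r+=list(proj(T,X)-t[i])+list(proj(S,X)-s[i])
    return np.array(r)
o=least_squares(res,[.65,.01,-.1,.069]);print("hinge pose",o.x,np.degrees(o.x[2]));print(o.fun.round(1))
p=o.x
print("bar pred", w(p,[-.215,0,.069]))
k=800/230
print("bar top tri", tri(T,(270+248/k,140+345/k),S,(225+258/(800/180),170+135/(800/180))))
print("pin tip",tri(T,(270+33/k,140+146/k),S,(225+630/(800/180),170+235/(800/180))), "rod end",tri(T,(270+91/k,140+30/k),S,(225+643/(800/180),170+380/(800/180))))
# box coords
def loc(X): 
    d=np.array(X[:2])-p[:2];c,s_=np.cos(p[2]),np.sin(p[2]);return c*d[0]+s_*d[1],-s_*d[0]+c*d[1],X[2]
print(loc(tri(T,(270+33/k,140+146/k),S,(225+630/(800/180),170+235/(800/180)))[0]),loc(tri(T,(270+91/k,140+30/k),S,(225+643/(800/180),170+380/(800/180)))[0]))
# gauges: crop b3 scale 600/160 top, offset (130,100)
q=600/160
for nm,cs in (("near",[(443,337),(463,556),(360,566)]),("far",[(266,124),(257,344),(151,342)])):
    print(nm,[onplane(T,130+a/q,100+b/q,.014) for a,b in cs])
# b4 scale 4: offset (340,100)
print("near knob",tri(T,(130+348/q,100+412/q),S,(340+220/4,100+206/4)))
print("near plate scene",[onplane(S,340+a/4,100+b/4,.014) for a,b in [(127,262),(52,302),(192,450),(274,398)]])
# tray crop b5 scale 600/130
q=600/130
print("tray",[onplane(T,400+a/q,160+b/q,.018) for a,b in [(128,72),(377,100),(325,510),(78,478)]])
E
```

```text
(array([0.6677, 0.1473, 0.0685]), np.float64(0.003696177335698618))
(array([ 0.6357, -0.1539,  0.0758]), np.float64(0.0018046500546919494))
(array([ 0.4505, -0.1368,  0.0689]), np.float64(0.003412570753433838))
(array([0.4833, 0.1672, 0.0693]), np.float64(0.004919395616033725))
hinge pose [ 0.6501 -0.0038 -0.1061  0.0712] -6.0777488480863715
[-0.6  0.1 -0.8 -0.9 -0.2  0.6 -0.7  0.5 -0.8 -1.  -0.1  0.  -0.6 -1.
 -0.6  0.1]
bar pred [0.4363 0.0189 0.069 ]
bar top tri (array([0.4332, 0.0192, 0.0652]), np.float64(0.00249478590091153))
pin tip (array([0.6101, 0.2118, 0.0388]), np.float64(0.004372889627719758)) rod end (array([0.7131, 0.1581, 0.0435]), np.float64(0.0002481736355084123))
(np.float64(-0.06251737882397257), np.float64(0.2101810463488083), np.float64(0.03877871265222288)) (np.float64(0.04557776129923583), np.float64(0.1676559666977725), np.float64(0.04349402067874808))
near [array([0.5857, 0.312 , 0.014 ]), array([0.4008, 0.2934, 0.014 ]), array([0.392 , 0.3805, 0.014 ])]
far [array([0.7677, 0.4653, 0.014 ]), array([0.5795, 0.4704, 0.014 ]), array([0.5811, 0.5609, 0.014 ])]
near knob (array([0.5188, 0.3518, 0.194 ]), np.float64(2.78791165486557e-05))
near plate scene [array([0.3977, 0.3729, 0.014 ]), array([0.4075, 0.2905, 0.014 ]), array([0.595 , 0.3066, 0.014 ]), array([0.5825, 0.3957, 0.014 ])]
tray [array([ 0.6315, -0.2564,  0.018 ]), array([ 0.6125, -0.4253,  0.018 ]), array([ 0.3344, -0.3867,  0.018 ]), array([ 0.3552, -0.2203,  0.018 ])]
```

Box, stay, tray and gauge geometry agree with the text: the rod end and pin sit as described, and the bar is at z≈0.067. There are two gauge candidates, at top-view pixels (235,215) (y≈0.345) and (183,158) (y≈0.508). The first lies farther to the robot's right and crop b3 confirms it, so that's the one to use. Before moving I want the gripper's shape and which bays are filled.

```bash
python3 - <<'E'
from workcell import env
from h import *
s=env.read_state()
env.goto([0.43,0.02,0.30],[-90,0,84])
print(env.read_state()["joint_positions"].round(1),env.read_state()["clock"],env.read_state()["force"])
S=env.grab_frame("scene");T=env.grab_frame("top")
a=S["image"][60:260,190:420];b=T["image"][120:320,230:460]
cv2.imwrite("pics/c1.png",cv2.resize(np.hstack([a,b]),None,fx=1.7,fy=1.7,interpolation=cv2.INTER_CUBIC))
E
```

```text
[ 24.4  -0.5 -16.9   0.  -73.6 -30.5] 4.3333 [1.54536248 0.29916817 0.2525021 ]
```

View pics/c1.png

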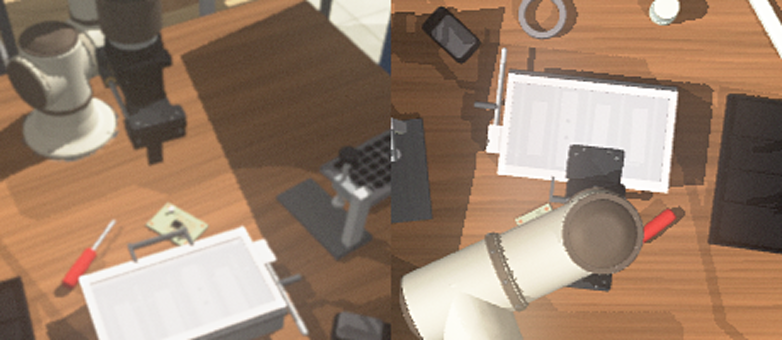

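The gripper body's 190 mm runs along the jaw direction. I'll allow for that by leaning the tool at the stay and at the bay next to the raised stay. First, pinch the bar and raise the guard.

```bash
cat >> h.py <<'E'
np.set_printoptions(precision=3,suppress=True)
from workcell import env
H=np.array([.650,-.0038,.065]); BY=np.radians(-6.08)
def bw(l,o=H): 
    l=np.array(l,float); c,s=np.cos(BY),np.sin(BY); return np.array([o[0]+c*l[0]-s*l[1],o[1]+s*l[0]+c*l[1],l[2]])
def ori(yaw,lean=0,jaw='x',flip=False):
    """frame with x-dir at heading yaw(deg); jaw along 'x' or 'y' of it; lean: body tilts to -x by deg"""
    t=np.radians(lean); a=np.array([np.sin(t),0,-np.cos(t)])
    z=np.array([np.cos(t),0,np.sin(t)]) if jaw=='x' else np.array([0,1.,0])
    if flip: z=-z
    M=np.stack([np.cross(a,z),a,z],1)
    return R.from_matrix(R.from_euler('z',yaw,degrees=True).as_matrix()@M).as_euler('xyz',degrees=True)
def st(m=""):
    s=env.read_state(); print(m,"t",round(s["clock"],1),"p",s["position"],"F",s["force"].round(1),"op",round(s["opening"],3),"j",s["joint_positions"].round(0)); return s
def pic(name,n="top",crop=None,k=3):
    f=env.grab_frame(n); i=f["image"]
    if crop: x,y,w,h=crop; i=i[y:y+h,x:x+w]; k=min(800/w,600/h); i=cv2.resize(i,None,fx=k,fy=k,interpolation=cv2.INTER_CUBIC)
    cv2.imwrite(f"pics/{name}.png",i); return f
E
python3 - <<'E'
from h import *
o=ori(-6.08,0,'x',True); print(o, ori(-6.08,0,'x'))
def bar(a): return bw([-.215*np.cos(a)+.004*np.sin(a)-.0015,0,.065+.215*np.sin(a)+.004*np.cos(a)-.010])
print(bar(0),bar(1.66))
for a in (0,.5,1,1.66): print(env.inverse_kinematics(bar(a),o),env.inverse_kinematics(bar(a),ori(-6.08,0,'x')))
env.gripper_to(.28)
b=bar(0)
env.move_straight([b[0],b[1],.15],o)
st(); print(env.move_straight(b,o,rate=.06,force_limit=8)); st("down")
env.gripper_to(0,8); st("grip")
pic("d1","scene",(190,90,230,172))
E
```

```text
[-90.     0.    83.92] [-90.     0.   -96.08]
[0.435 0.019 0.059] [ 0.672 -0.006  0.269]
[ 24.065  15.764 -37.674   0.    -36.563 -30.145] [ 24.065  15.764 -37.674   0.    -36.563 149.855]
[ 22.184   9.633 -26.629   0.    -53.738 -28.264] [ 22.184   9.633 -26.629   0.    -53.738 151.736]
[ 18.219  12.756 -10.57    0.    -66.674 -24.299] [ 18.219  12.756 -10.57    0.    -66.674 155.701]
[ 13.246  25.313  12.155   0.    -76.843 -19.326] [ 13.246  25.313  12.155   0.    -76.843 160.674]
 t 6.8 p [0.435 0.019 0.151] F [ 0.5 -0.4 -0.2] op 0.283 j [ 24.   8. -31.   0. -51. -30.]
False
down t 8.5 p [0.435 0.019 0.059] F [ 0.2 -0.2 -0.9] op 0.28 j [ 24.  16. -38.   0. -37. -30.]
grip t 8.9 p [0.436 0.019 0.059] F [ 4.  -1.4 -1. ] op 0.13 j [ 24.  16. -38.   0. -36. -30.]
```

View pics/d1.png

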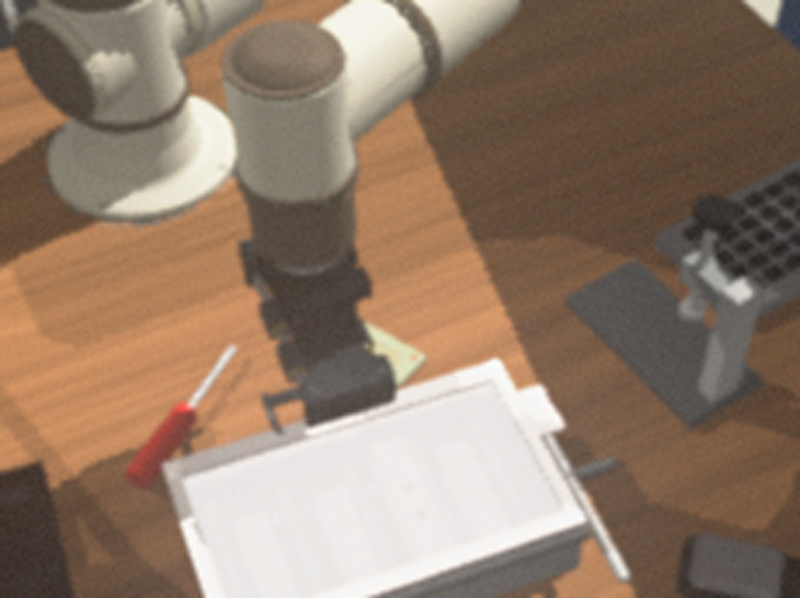

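The fingers closed on the 12 mm bar (opening 0.13, about 11 mm). Now raising it along the arc.

```bash
python3 - <<'E'
from h import *
o=ori(-6.08,0,'x',True)
def bar(a): return bw([-.215*np.cos(a)+.004*np.sin(a)-.0005,0,.065+.215*np.sin(a)+.004*np.cos(a)-.010])
for a in np.linspace(0,1.68,15)[1:]:
    env.move_straight(bar(a),o,rate=.09)
    s=st(f"a={a:.2f}")
    if np.linalg.norm(s["force"])>20: print("HIGH");break
env.dwell(.3)
pic("e1","scene",(190,40,230,250))
E
```

```text
a=0.12 t 9.4 p [0.438 0.019 0.085] F [ 1.4 -0.  -0.7] op 0.13 j [ 24.  13. -36.  -0. -41. -30.]
a=0.24 t 9.8 p [0.443 0.018 0.11 ] F [ 2.6 -0.5 -2.2] op 0.129 j [ 24.  12. -33.  -0. -45. -30.]
a=0.36 t 10.2 p [0.45  0.017 0.134] F [ 0.4  0.7 -1.9] op 0.136 j [ 23.  10. -30.  -0. -49. -29.]
a=0.48 t 10.7 p [0.461 0.016 0.157] F [-3.8  2.6  0.5] op 0.131 j [ 22.  10. -27.  -0. -53. -28.]
a=0.60 t 11.1 p [0.474 0.015 0.179] F [-6.2  2.9  2.7] op 0.136 j [ 21.  10. -24.  -0. -57. -27.]
a=0.72 t 11.5 p [0.489 0.013 0.2  ] F [-9.5  4.1  5.1] op 0.133 j [ 21.  10. -20.  -0. -60. -27.]
a=0.84 t 12.0 p [0.508 0.011 0.219] F [-8.3  3.4  8.1] op 0.134 j [ 20.  11. -16.  -0. -63. -26.]
a=0.96 t 12.4 p [0.53  0.008 0.235] F [-6.   1.3  7.5] op 0.133 j [ 18.  12. -12.   0. -66. -25.]
a=1.08 t 12.8 p [0.553 0.006 0.248] F [-3.4 -0.3  6.3] op 0.132 j [ 17.  14.  -8.   0. -68. -24.]
a=1.20 t 13.3 p [0.576 0.004 0.257] F [-3.  -1.1  4.8] op 0.134 j [ 16.  16.  -3.   0. -71. -23.]
a=1.32 t 13.7 p [0.6   0.001 0.264] F [-1.7 -2.6  3.7] op 0.132 j [ 16.  18.   1.   0. -73. -22.]
a=1.44 t 14.1 p [ 0.625 -0.001  0.268] F [-1.3 -3.7  1.2] op 0.128 j [ 15.  21.   5.   0. -74. -21.]
a=1.56 t 14.6 p [ 0.651 -0.004  0.27 ] F [ 0.4 -3.7  0.7] op 0.129 j [ 14.  23.   9.  -0. -76. -20.]
a=1.68 t 15.0 p [ 0.677 -0.007  0.268] F [-0.1 -3.   0.9] op 0.134 j [ 13.  26.  13.  -0. -77. -19.]
```

View pics/e1.png

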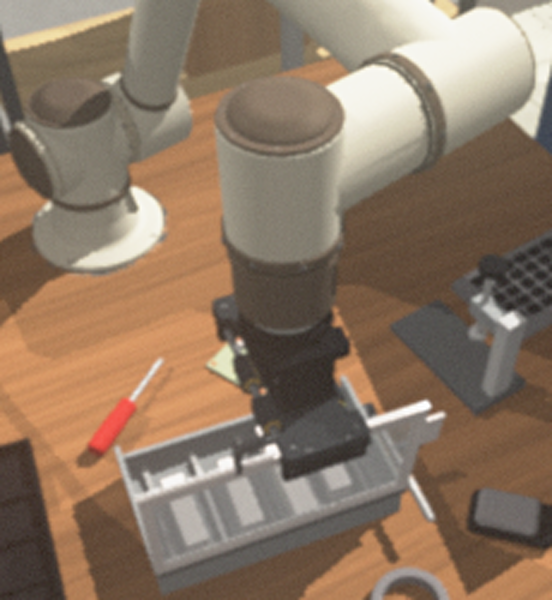

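The guard is upright. Releasing it to lean on its stop and checking.

```bash
python3 - <<'E'
from h import *
o=ori(-6.08,0,'x',True)
env.gripper_to(.32); env.dwell(.5)
p=st()["position"]
env.move_straight([p[0],p[1],.36],o); 
env.move_straight([.45,.16,.36],o,rate=.3); st()
pic("f1","scene",(190,100,230,200)); pic("f2","top",(250,110,200,150))
S=env.grab_frame("scene");T=env.grab_frame("top")
for t in ["guard","stay_pin","stay","guard_bar","cell_mid","bar1_mid"]:
  for f in (S,T):
    for x in env.search_frame(f,t)[:4]: print(t,np.array(x["xyz"]),round(x["score"],2),proj(f,x["xyz"]).round(0))
E
```

```text
t 16.5 p [ 0.677 -0.007  0.268] F [ 0.1  1.1 -0.2] op 0.32 j [ 13.  26.  13.  -0. -77. -19.]
 t 18.3 p [0.45 0.16 0.36] F [-0.3  0.2 -0.2] op 0.319 j [ 39.   3.  -5.   0. -82. -45.]
guard [ 0.669 -0.009  0.178] 0.8 [309. 242.]
guard [ 0.67  -0.001  0.186] 0.71 [350. 156.]
stay_pin [0.686 0.157 0.047] 0.55 [364. 248.]
stay_pin [ 0.567 -0.018  0.032] 0.71 [352. 196.]
stay_pin [0.614 0.167 0.052] 0.68 [293. 180.]
stay [0.614 0.172 0.049] 0.62 [291. 180.]
stay [ 0.565 -0.017  0.029] 0.6 [352. 196.]
stay [ 0.67  -0.003  0.186] 0.46 [350. 156.]
guard_bar [ 0.671 -0.008  0.175] 0.55 [310. 243.]
guard_bar [ 0.663 -0.001  0.19 ] 0.85 [350. 158.]
guard_bar [0.566 0.044 0.045] 0.68 [333. 196.]
cell_mid [0.51  0.045 0.047] 0.68 [302. 219.]
cell_mid [0.56  0.04  0.047] 0.97 [334. 198.]
bar1_mid [0.784 0.085 0.02 ] 0.26 [360. 291.]
bar1_mid [ 0.568 -0.02   0.031] 0.73 [353. 195.]
```

View pics/f1.png

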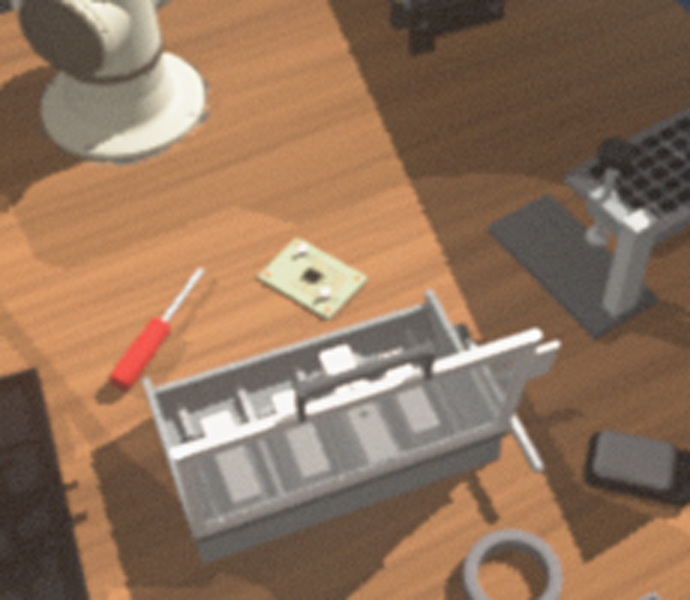

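View pics/f2.png

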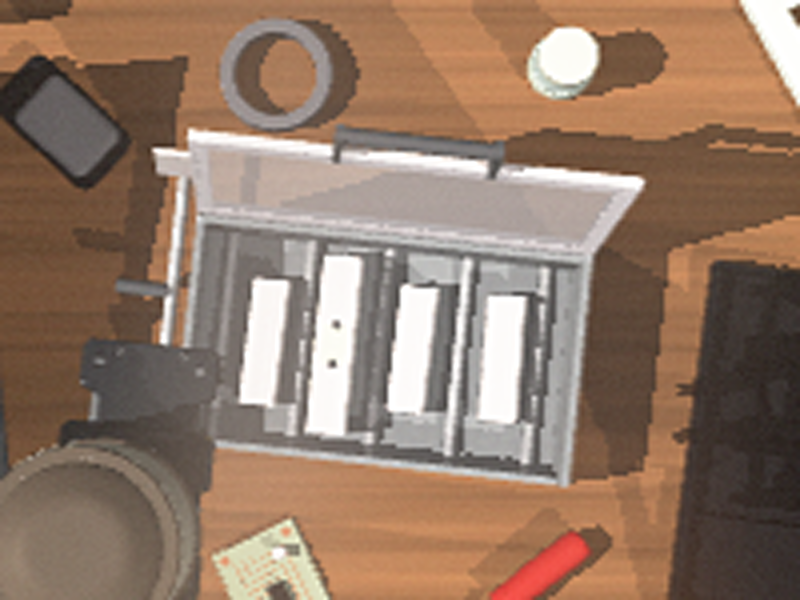

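The guard leans right back and stays there. The items show clearly: the cell, with two holes, is at (335,196) in the top view, with bars at (317,195), (354,196) and (376,200). The stay pin runs from (279,181) to (293,183). Now the stay.

```bash
python3 - <<'E'
from h import *
T=env.grab_frame("top")
def loc(X):
    d=np.array(X[:2])-H[:2];c,s=np.cos(BY),np.sin(BY);return np.array([c*d[0]+s*d[1],-s*d[0]+c*d[1],X[2]])
for nm,u,v,z in (("tip",118,286,.047),("root",166,291,.047),("rodend",183,178,.047)):
    print(nm,loc(onplane(T,250+u/4,110+v/4,z)))
px,py0=-.124,.1677
def pin(s,out=.034,dz=-.010): return np.array([px+.065*np.cos(s),py0+out,.045+.065*np.sin(s)])
def tcp(s,t,past=.010):
    t=np.radians(t); return bw(pin(s)+past*np.array([np.sin(t),0,-np.cos(t)]))
for s,t in ((0,20),(.5,32),(.943,42)):
    for fl in (0,1): print(s,tcp(s,t),env.inverse_kinematics(tcp(s,t),ori(-6.08,t,'x',fl)))
E
```

```text
tip [-0.062  0.207  0.047]
root [-0.062  0.17   0.047]
rodend [0.027 0.167 0.047]
0 [0.616 0.203 0.036] [ 29.181  27.387 -41.109  66.802 -12.405  80.093]
0 [0.616 0.203 0.036] [ 29.181  27.387 -41.109  66.802 -12.405 -99.907]
0.5 [0.61  0.203 0.068] None
0.5 [0.61  0.203 0.068] None
0.943 [0.593 0.205 0.09 ] None
0.943 [0.593 0.205 0.09 ] None
```

Leaning toward the robot runs into the j5 limit. Leaning the tool sideways (body toward box +y) clears both the rod and the guard. I'll check IK for that, and for the bay beside the stay.

```bash
cat >> h.py <<'E'
def ori2(yaw,a,z):
    a=np.array(a,float);a/=np.linalg.norm(a);z=np.array(z,float);z-=a*(a@z);z/=np.linalg.norm(z)
    M=np.stack([np.cross(a,z),a,z],1)
    return R.from_matrix(R.from_euler('z',yaw,degrees=True).as_matrix()@M).as_euler('xyz',degrees=True)
px,py0=-.126,.1677
def pin(s,out=.033): return np.array([px+.065*np.cos(s),py0+out,.045+.065*np.sin(s)])
def ptcp(s,r,past=.010,up=0):
    r=np.radians(r); return bw(pin(s)+(past-up)*np.array([0,-np.sin(r),-np.cos(r)]))
def pori(r,sg=1): return ori2(-6.08,[0,-np.sin(np.radians(r)),-np.cos(np.radians(r))],[sg,0,0])
E
python3 - <<'E'
from h import *
for s in (0,.5,.943):
  for r in (25,30):
    for sg in (1,-1): print(s,r,sg,env.inverse_kinematics(ptcp(s,r),pori(r,sg)))
print(env.inverse_kinematics(ptcp(0,28,up=.1),pori(28,-1)))
for lean in (15,20,25,30):
    for x in (-.09,-.11):
        for fl in (0,1): print(lean,x,env.inverse_kinematics(bw([x,.093,.025]),ori(-6.08,lean,'y',fl)))
E
```

```text
0 25 1 [ 40.008  40.358  -7.533  19.373 -62.082 121.757]
0 25 -1 [ 40.008  40.358  -7.533  19.373 -62.082 -58.243]
0 30 1 [ 41.105  42.123  -6.62   21.865 -65.847 119.418]
0 30 -1 [ 41.105  42.123  -6.62   21.865 -65.847 -60.582]
0.5 25 1 [ 40.542  37.833  -7.141  18.685 -64.959 122.43 ]
0.5 25 -1 [ 40.542  37.833  -7.141  18.685 -64.959 -57.57 ]
0.5 30 1 [ 41.643  39.609  -6.321  21.178 -68.598 120.169]
0.5 30 -1 [ 41.643  39.609  -6.321  21.178 -68.598 -59.831]
0.943 25 1 [ 41.771  35.237  -8.469  18.023 -66.44  121.953]
0.943 25 -1 [ 41.771  35.237  -8.469  18.023 -66.44  -58.047]
0.943 30 1 [ 42.879  37.04   -7.685  20.444 -70.033 119.758]
0.943 30 -1 [ 42.879  37.04   -7.685  20.444 -70.033 -60.242]
[ 43.407  38.667   2.794  18.255 -76.81  -57.271]
15 -0.09 [  25.614   24.521  -44.254   43.28   -11.44  -163.519]
15 -0.09 [ 25.614  24.521 -44.254  43.28  -11.44   16.481]
15 -0.11 None
15 -0.11 None
20 -0.09 None
20 -0.09 None
20 -0.11 None
20 -0.11 None
25 -0.09 None
25 -0.09 None
25 -0.11 None
25 -0.11 None
30 -0.09 None
30 -0.09 None
30 -0.11 None
30 -0.11 None
```

Bay +93 is reachable vertically only while the stay is still folded; once raised, the rod would hit the gripper body. The rule covers only the load cell, so I'll take that one bar to the tray now and raise the stay next. Measuring the items first.

```bash
cat >> h.py <<'E'
def loc(X):
    d=np.array(X[:2])-H[:2];c,s=np.cos(BY),np.sin(BY);return np.array([c*d[0]+s*d[1],-s*d[0]+c*d[1],X[2]])
def items(f,roi,z=.032,thr=215,minA=120):
    g=f["image"].min(2); x,y,w,h=roi; k=6
    c=cv2.resize(g[y:y+h,x:x+w],None,fx=k,fy=k,interpolation=cv2.INTER_CUBIC)
    cs,_=cv2.findContours((c>thr).astype(np.uint8),cv2.RETR_EXTERNAL,cv2.CHAIN_APPROX_NONE); out=[]
    for q in cs:
        if cv2.contourArea(q)<minA*k*k: continue
        b=(cv2.boxPoints(cv2.minAreaRect(q))+.5)/k-.5+[x,y]
        W=np.array([onplane(f,u,v,z) for u,v in b]); c0=W.mean(0)
        e=[W[1]-W[0],W[2]-W[1]]; L=max(e,key=np.linalg.norm);S=min(e,key=np.linalg.norm)
        an=np.degrees(np.arctan2(L[1],L[0])); an=(an+90)%180-90
        out.append((c0,np.linalg.norm(L),np.linalg.norm(S),an,b.mean(0)))
    return out
E
python3 - <<'E'
from h import *
T=env.grab_frame("top")
for r in items(T,(300,165,95,65)): print(r[0],"L",round(r[1],3),"W",round(r[2],3),"ang",round(r[3],1),r[4].round(1),"loc",loc(r[0]))
S=env.grab_frame("scene")
# height check using scene
for t in("cell_mid","bar1_mid"):
    for f in (S,T):
        for x in env.search_frame(f,t)[:4]: print(t,np.array(x["xyz"]),round(x["score"],2),proj(f,x["xyz"]).round(0))
pic("g1","scene",(220,190,170,100))
E
```

```text
[ 0.556 -0.088  0.032] L 0.099 W 0.029 ang -4.6 [374.8 199.3] loc [-0.085 -0.094  0.032]
[ 0.563 -0.018  0.032] L 0.101 W 0.028 ang -7.1 [352.4 197. ] loc [-0.085 -0.023  0.032]
[0.569 0.098 0.032] L 0.099 W 0.027 ang -6.9 [315.4 195.1] loc [-0.092  0.092  0.032]
[0.566 0.043 0.032] L 0.141 W 0.03 ang -5.7 [332.9 195.8] loc [-0.088  0.038  0.032]
cell_mid [0.509 0.047 0.044] 0.52 [302. 219.]
cell_mid [0.564 0.04  0.047] 0.63 [334. 196.]
bar1_mid [ 0.527 -0.022  0.032] 0.59 [284. 234.]
bar1_mid [ 0.569 -0.018  0.031] 0.85 [352. 195.]
```

View pics/g1.png

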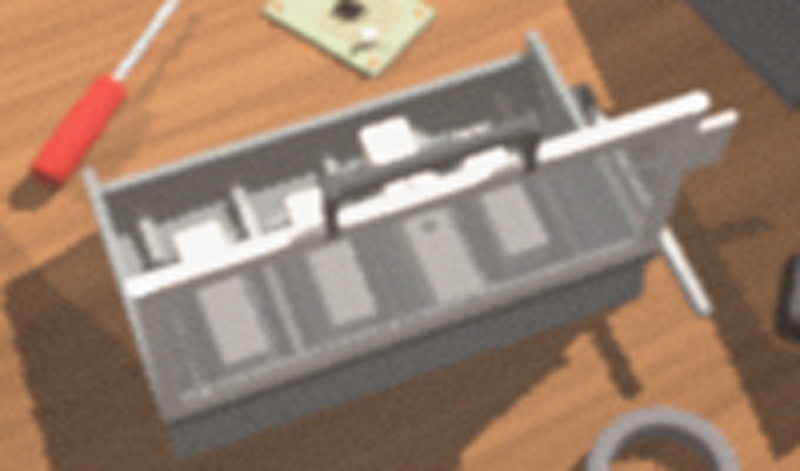

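The sizes come out at 99×28 and 141×30 mm at the expected heights, so the measurements are sound. Checking the tray from the scene view, then moving bar A from bay +93.

```bash
cat >> h.py <<'E'
TR=np.array([.4834,-.3222]); TY=-7.6
def tray(x,y=0,z=0):
    c,s=np.cos(np.radians(TY)),np.sin(np.radians(TY)); return np.array([TR[0]+c*x-s*y,TR[1]+s*x+c*y,z])
def best(p,cands):
    q0=env.read_state()["joint_positions"]; r=[(np.abs(env.inverse_kinematics(p,o)-q0).max(),i) for i,o in enumerate(cands) if env.inverse_kinematics(p,o) is not None]
    return cands[min(r)[1]]
E
python3 - <<'E'
from h import *
S=env.grab_frame("scene");T=env.grab_frame("top")
for x,y in ((.14,.083),(.14,-.083),(-.14,-.083),(-.14,.083)): print(proj(S,tray(x,y,.018)).round(1),proj(T,tray(x,y,.018)).round(1))
i=S["image"].copy()
for f,n in((S,"scene"),(T,"top")):
    i=f["image"].copy()
    i=cv2.resize(i,None,fx=4,fy=4,interpolation=cv2.INTER_CUBIC)
    for x in (-.14,-.062,0,.062,.14):
        z=.018 if abs(x)>.1 else .012
        a,b=[tuple(int(v) for v in (proj(f,tray(x,y,z))+.5)*4) for y in (-.083,.083)]
        cv2.line(i,a,b,(0,255,0),1)
    c=(proj(f,tray(0,0,0))*4).astype(int); cv2.imwrite(f"pics/h_{n}.png",i[c[1]-250:c[1]+250,c[0]-250:c[0]+250])
for o in (ori(TY,0,'x'),ori(TY,0,'x',True)): print(o,env.inverse_kinematics(tray(.093,0,.02),o),env.inverse_kinematics(tray(-.093,0,.02),o))
for o in (ori(-6.5,0,'y'),ori(-6.5,0,'y',True)): print(o,env.inverse_kinematics([.569,.098,.022],o))
E
python3 -c "
import cv2,numpy as np
cv2.imwrite('pics/h.png',cv2.resize(np.hstack([cv2.imread('pics/h_scene.png'),cv2.imread('pics/h_top.png')]),(800,400)))"
```

```text
[220.4 301.4] [428.4 175.1]
[155.9 322.9] [480.9 182.1]
[145.7 237.1] [470.2 270.7]
[201.9 221.2] [417.2 263.5]
[-90.    0.  -97.6] [ -16.274   36.671   -6.248   -0.     -47.081 -171.326] [ -19.71    24.531  -31.073   -0.     -34.396 -167.89 ]
[-90.    0.   82.4] [-16.274  36.671  -6.248   0.    -47.081   8.674] [-19.71   24.531 -31.073   0.    -34.396  12.11 ]
[-90.    0.   -6.5] [  25.84    29.941  -19.748   -0.     -40.31  -122.34 ]
[-90.    0.  173.5] [ 25.84   29.941 -19.748   0.    -40.31   57.66 ]
```

View pics/h.png

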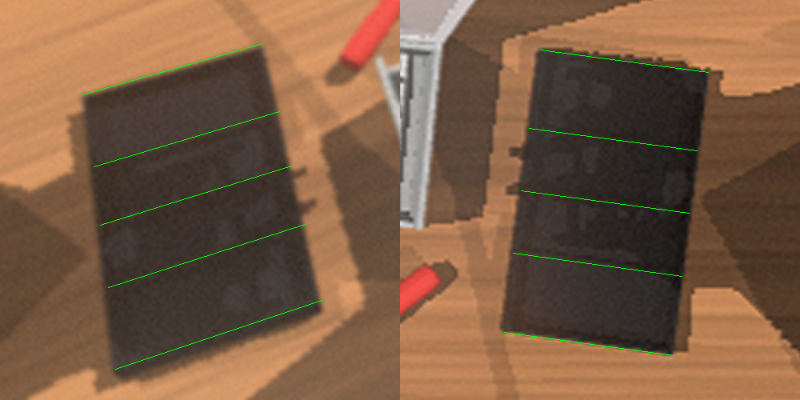

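The tray model fits both views. Picking bar A.

```bash
cat >> h.py <<'E'
def place(x,pick_dz,route,y=0,th=0):
    """carry the held part along route and set in tray at compartment x; pick_dz: TCP height above part bottom"""
    o=ori(TY+th,0,'x',True)
    for p in route: env.move_straight(p,o,rate=.22)
    t=tray(x,y,.0)
    env.move_straight([t[0],t[1],.12],o,rate=.2)
    s=st("over tray")
    if s["opening"]<.2: print("LOST?"); return False
    env.move_straight([t[0],t[1],.004+pick_dz+.010],o,rate=.12)
    hit=env.move_straight([t[0],t[1],.004+pick_dz-.001],o,rate=.03,force_limit=5)
    st(f"set hit={hit}")
    env.gripper_to(.44); 
    env.move_straight([t[0],t[1],.13],o,rate=.15)
    return True
E
python3 - <<'E'
from h import *
o=ori(-6.5,0,'y',True)
env.goto([.50,.11,.30],o)
env.gripper_to(.437)
env.move_straight([.569,.098,.12],o,rate=.2)
T=env.grab_frame("top"); 
print(env.move_straight([.569,.098,.022],o,rate=.08,force_limit=8)); st("down")
env.gripper_to(0,30); st("grip")
env.move_straight([.569,.098,.14],o,rate=.12); st("up")
pic("i1","scene",(190,90,230,172))
E
```

```text
False
down t 24.2 p [0.569 0.098 0.023] F [ 0.2 -0.1 -0.1] op 0.438 j [ 26.  30. -20.   0. -40.  58.]
grip t 24.6 p [0.569 0.098 0.022] F [-1.2 -1.3  3. ] op 0.315 j [ 26.  30. -20.   0. -40.  58.]
up t 25.7 p [0.568 0.098 0.139] F [-1.2 -0.  -1.1] op 0.318 j [ 26.  22. -13.  -0. -55.  58.]
```

View pics/i1.png

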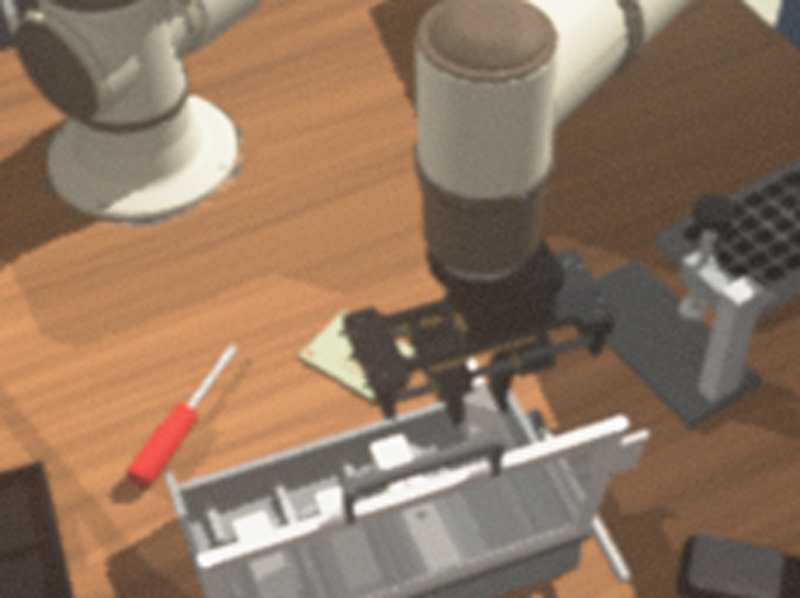

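Bar held. Carrying it to tray compartment +93.

```bash
python3 - <<'E'
from h import *
o=ori(-6.5,0,'y',True)
env.move_straight([.47,.09,.14],o,rate=.22)
print(place(.093,.014,[[.46,-.2,.14]]))
st(); T=pic("j1","top",(270,110,230,170))
for r in items(T,(410,165,80,115),z=.028): print(r)
E
```

```text
over tray t 29.1 p [ 0.575 -0.334  0.12 ] F [ 0.2  0.6 -1.4] op 0.316 j [-16.  30.  -1.  -0. -58.   9.]
set hit=True t 30.4 p [ 0.576 -0.335  0.018] F [-0.2  0.6  3.5] op 0.319 j [-16.  37.  -6.   0. -47.   9.]
True
 t 31.9 p [ 0.575 -0.334  0.129] F [-0.2  0.6 -0.5] op 0.439 j [-16.  30.  -0.  -0. -60.   9.]
(array([ 0.622, -0.412,  0.028]), np.float64(0.08845675974363096), np.float64(0.0817936313163243), np.float64(76.47719322253641), array([478.537, 178.41 ]))
(array([ 0.629, -0.228,  0.028]), np.float64(0.09554793261186956), np.float64(0.05734724955069862), np.float64(-19.195418035383028), array([419.453, 175.984]))
```

View pics/j1.png

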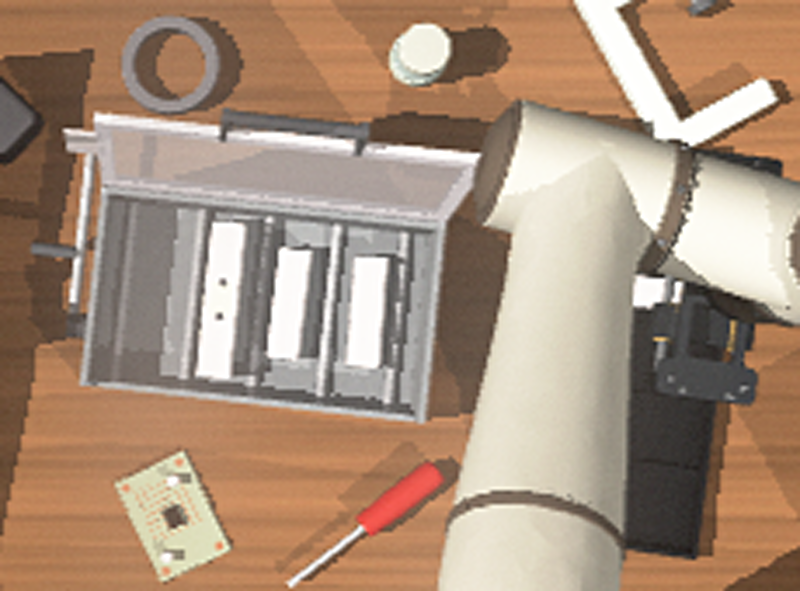

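The bar is set (contact at the expected height). Now the stay.

```bash
python3 - <<'E'
from h import *
env.move_straight([.50,-.25,.28],None,rate=.25)
env.goto([.45,.10,.30],ori(-6.08,0,'x',True))
T=pic("k0","top",(400,150,110,130))
r=28;o=pori(r,-1)
env.goto(ptcp(0,r,up=.12),o); env.gripper_to(.30)
st("above"); print(ptcp(0,r))
print(env.move_straight(ptcp(0,r),o,rate=.07,force_limit=6)); st("at")
env.gripper_to(0,8); st("grip")
pic("k1","scene",(240,100,200,160)); pic("k2","top",(230,110,180,130))
E
```

```text
above t 35.9 p [0.616 0.254 0.142] F [ 0.8  0.7 -0.4] op 0.301 j [ 44.  38.   5.  18. -79. -57.]
[0.61  0.198 0.036]
False
at t 37.7 p [0.61  0.198 0.037] F [-0.1 -0.6 -0.3] op 0.303 j [ 41.  41.  -7.  21. -64. -60.]
grip t 38.2 p [0.611 0.198 0.036] F [ 4.1 -1.4 -0.4] op 0.137 j [ 41.  41.  -7.  21. -64. -60.]
```

View pics/k1.png

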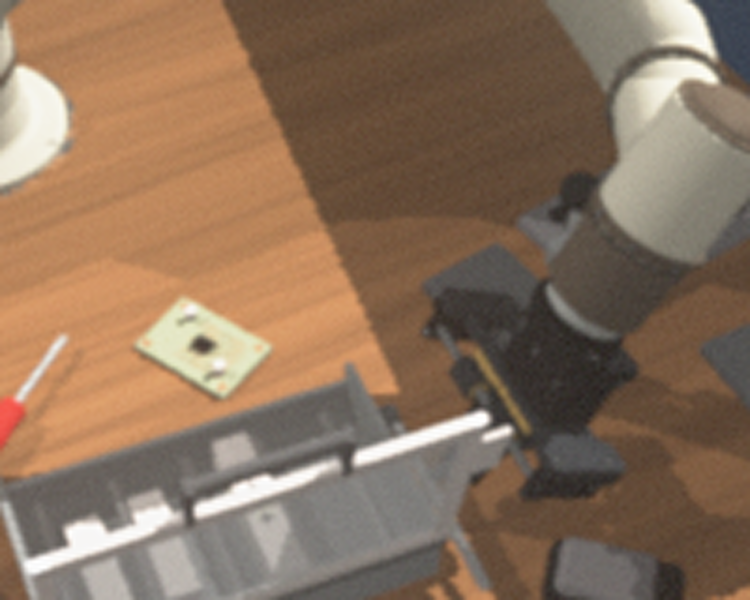

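View pics/k0.png

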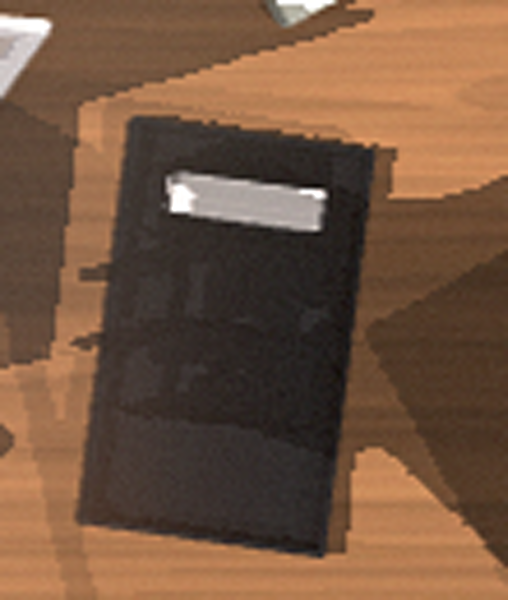

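The bar lies flat in the top compartment at (450,202), and the pin is pinched (opening 0.137, about 12 mm). Swinging the stay up.

```bash
python3 - <<'E'
import h; from h import *
h.px=-.1248
r=28;o=pori(r,-1)
for s in list(np.linspace(0,.9,9)[1:])+[.943,.965]:
    hit=env.move_straight(ptcp(s,r),o,rate=.06,force_limit=None if s<.85 else 10)
    z=st(f"s={s:.2f} {hit}")
    if hit or np.linalg.norm(z["force"])>20: print("stop");break
env.dwell(.3)
pic("l1","scene",(240,100,200,160)); pic("l2","top",(230,110,180,130))
E
```

```text
s=0.11 False t 38.5 p [0.611 0.198 0.044] F [ 0.5 -0.   0.2] op 0.135 j [ 41.  41.  -7.  21. -65. -59.]
s=0.23 False t 38.8 p [0.61  0.198 0.051] F [1.  0.2 0.8] op 0.132 j [ 41.  40.  -6.  21. -66. -59.]
s=0.34 False t 39.1 p [0.608 0.198 0.058] F [ 1.1 -0.   1.4] op 0.135 j [ 41.  40.  -6.  20. -66. -59.]
s=0.45 False t 39.4 p [0.605 0.198 0.065] F [3.7 0.7 2.1] op 0.132 j [ 41.  39.  -6.  20. -67. -59.]
s=0.56 False t 39.6 p [0.602 0.199 0.072] F [ 4.9 -0.3  2.9] op 0.13 j [ 41.  39.  -7.  20. -67. -59.]
s=0.68 False t 39.9 p [0.599 0.199 0.078] F [ 5.3 -1.7  4.4] op 0.13 j [ 42.  38.  -7.  20. -68. -59.]
s=0.79 False t 40.2 p [0.594 0.2   0.084] F [ 6.  -1.6  5.2] op 0.135 j [ 42.  37.  -7.  20. -68. -59.]
s=0.90 False t 40.5 p [0.589 0.2   0.09 ] F [ 6.8 -1.3  8. ] op 0.132 j [ 42.  37.  -8.  20. -69. -59.]
s=0.94 False t 40.7 p [0.587 0.2   0.091] F [ 7.1 -2.1  7.3] op 0.132 j [ 42.  36.  -8.  20. -69. -59.]
s=0.96 False t 41.0 p [0.586 0.2   0.092] F [ 8.  -2.4  8.2] op 0.134 j [ 42.  36.  -8.  20. -69. -59.]
```

View pics/l1.png

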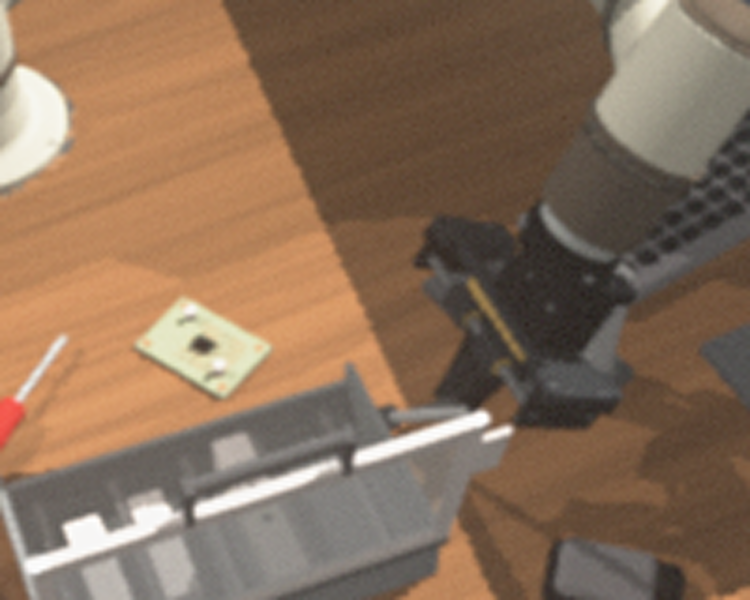

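The force is mostly along the rod, so the pivot is a few mm off my estimate, and there is no clear stop force yet. I'll relieve the radial load and keep going tangentially until the stop is felt.

```bash
python3 - <<'E'
import h; from h import *
o=pori(28,-1)
c,s=np.cos(BY),np.sin(BY)
def d(lx,lz): return np.array([c*lx,s*lx,lz])
p=st()["position"]
p=p+d(.587,.81)*.0025; env.move_straight(p,o,rate=.02); st("relieved")
for k in range(6):
    p=p+d(-.83,.56)*.0012; env.move_straight(p,o,rate=.02); env.dwell(.1); F=st(k)["force"]; ft=F@d(-.81,.587); print("tan",ft.round(1),"rad",(F@d(.587,.81)).round(1))
    if ft<-7: break
E
```

```text
t 41.4 p [0.586 0.2   0.092] F [ 8.6 -2.5  7.8] op 0.131 j [ 42.  36.  -8.  20. -69. -59.]
relieved t 41.8 p [0.586 0.2   0.093] F [-0.5  0.1 -4. ] op 0.132 j [ 42.  36.  -7.  19. -69. -59.]
0 t 42.2 p [0.585 0.2   0.094] F [-3.6  1.2 -6.6] op 0.134 j [ 42.  36.  -7.  19. -69. -59.]
tan -0.9 rad -7.5
1 t 42.5 p [0.584 0.2   0.095] F [-4.8  1.8 -9.5] op 0.137 j [ 42.  36.  -7.  19. -69. -59.]
tan -1.5 rad -10.6
2 t 42.9 p [0.584 0.2   0.096] F [ -2.1   0.8 -10. ] op 0.132 j [ 42.  36.  -7.  19. -69. -59.]
tan -4.2 rad -9.4
3 t 43.2 p [0.584 0.2   0.097] F [  1.8  -1.9 -10.4] op 0.134 j [ 42.  36.  -7.  19. -70. -59.]
tan -7.7 rad -7.3
```

```bash
python3 - <<'E'
import h; from h import *
o=pori(28,-1)
env.gripper_to(.32); env.dwell(.2)
p=st()["position"]; b=R.from_euler('z',np.degrees(BY),degrees=True).as_matrix()@np.array([0,np.sin(np.radians(28)),np.cos(np.radians(28))])
env.move_straight(p+.13*b,o,rate=.12)
env.move_straight([.42,.22,.32],ori(-6.08,0,'x',True),rate=.25); st()
S=pic("m1","scene",(280,140,120,90)); T=pic("m2","top",(260,120,120,90))
for t in("stay","stay_pin"):
  for f in (env.grab_frame("scene"),env.grab_frame("top")):
    for x in env.search_frame(f,t)[:4]: print(t,np.array(x["xyz"]),round(x["score"],2),proj(f,x["xyz"]).round(0))
for s in (.8,.85,.943):
    for f in(S,T): print(s,proj(f,bw([h.px+.17*np.cos(s),.1677,.045+.17*np.sin(s)])).round(1),proj(f,bw([h.px+.065*np.cos(s),.2117,.045+.065*np.sin(s)])).round(1))
E
```

```text
t 44.0 p [0.584 0.201 0.097] F [-0.6  0.4 -0.1] op 0.32 j [ 42.  36.  -8.  19. -70. -59.]
 t 46.2 p [0.42  0.22  0.319] F [-0.1 -0.9 -0. ] op 0.325 j [ 47.   4. -10.   0. -77. -53.]
stay [ 0.514 -0.088  0.037] 0.6 [262. 239.]
stay [0.59  0.17  0.109] 0.56 [352. 209.]
stay [0.587 0.173 0.104] 0.54 [290. 187.]
stay_pin [0.751 0.249 0.031] 0.32 [403. 255.]
stay_pin [0.588 0.171 0.108] 0.44 [290. 187.]
0.8 [365.6 215.5] [365.5 207.6]
0.8 [291.4 160.4] [276.  186.2]
0.85 [364.8 212.4] [365.2 206.6]
0.85 [291.1 162.3] [275.8 186.9]
0.943 [363.1 206.7] [364.7 204.6]
0.943 [290.3 166.3] [275.5 188.4]
```

View pics/m1.png

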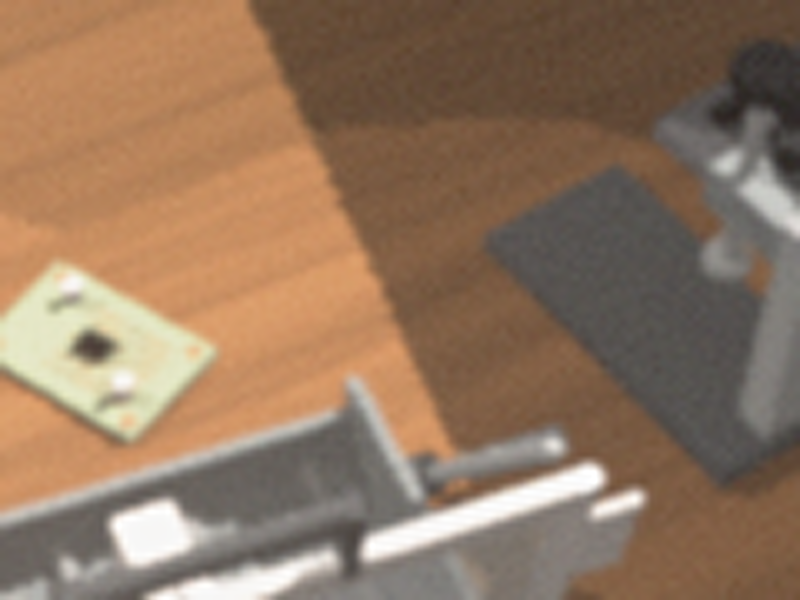

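View pics/m2.png

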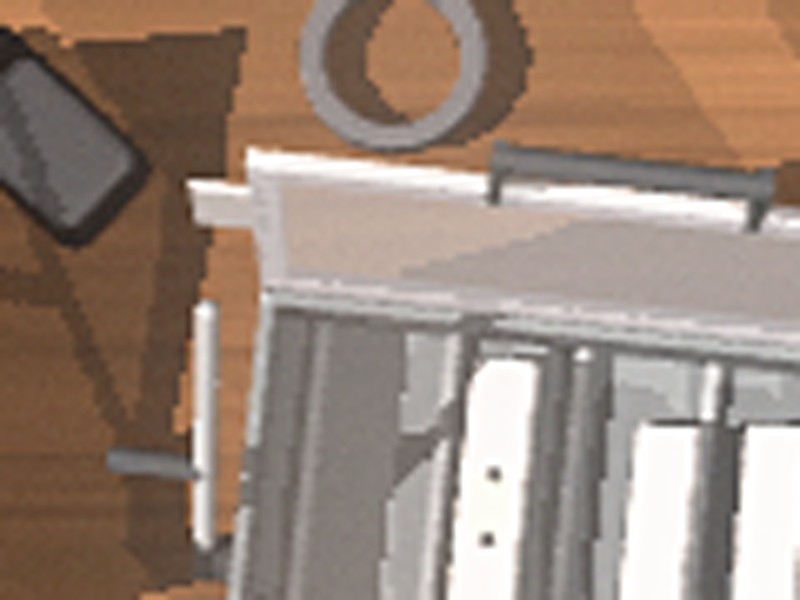

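The rod end is at scene (363,206) and top (291,166). Both match the prediction for 0.943 rad, so the stay is at its stop. Now lowering the guard onto it.

```bash
python3 - <<'E'
from h import *
S=env.grab_frame("scene");T=env.grab_frame("top")
pred=bw([-.215*np.cos(1.72)+.004*np.sin(1.72),0,.065+.215*np.sin(1.72)+.004*np.cos(1.72)])
print("pred",pred,proj(T,pred),"obs", 260+633/6.667,120+170/6.667, proj(S,pred))
o=ori(-6.08,0,'x',True)
def bar(a,past=.010): return bw([-.215*np.cos(a)+.004*np.sin(a)-.0005,0,.065+.215*np.sin(a)+.004*np.cos(a)-past])
b=bar(1.72)
env.move_straight([.56,.05,.40],o,rate=.25)
env.move_straight([b[0],b[1],.40],o,rate=.2)
env.gripper_to(.32)
print(env.move_straight(b,o,rate=.08,force_limit=6)); st("at")
env.gripper_to(0,8); st("grip")
for a in (1.62,1.55,1.50,1.46,1.43,1.40,1.38,1.36):
    hit=env.move_straight(bar(a),o,rate=.05); s=st(f"a={a}")
    if a<1.5 and s["force"][0]>5: print("rest");break
pic("n1","scene",(240,100,200,160))
E
```

```text
pred [ 0.686 -0.008  0.277] [354.535 145.246] obs 354.94525273736315 145.4987250637468 [311.965 223.215]
False
at t 50.8 p [ 0.685 -0.008  0.268] F [0.3 0.  0.8] op 0.319 j [ 13.  27.  14.   0. -77. -19.]
grip t 51.2 p [ 0.685 -0.008  0.267] F [-0.3  1.2  0. ] op 0.135 j [ 13.  27.  14.  -0. -78. -19.]
a=1.62 t 51.8 p [ 0.664 -0.005  0.27 ] F [ 0.3 -0.2  0.7] op 0.134 j [ 13.  24.  11.  -0. -76. -20.]
a=1.55 t 52.3 p [ 0.649 -0.004  0.27 ] F [0.5 1.6 0.7] op 0.139 j [ 14.  23.   9.  -0. -76. -20.]
a=1.5 t 52.6 p [ 0.638 -0.002  0.27 ] F [-0.2  0.9 -0.1] op 0.132 j [ 14.  22.   7.  -0. -75. -20.]
a=1.46 t 53.0 p [ 0.629 -0.002  0.269] F [ 0.8  1.7 -0.3] op 0.131 j [ 15.  21.   6.  -0. -75. -21.]
a=1.43 t 53.2 p [ 0.623 -0.001  0.268] F [ 0.7  1.5 -0. ] op 0.135 j [ 15.  20.   4.  -0. -74. -21.]
a=1.4 t 53.5 p [ 0.617 -0.     0.268] F [0.7 2.5 0.5] op 0.131 j [ 15.  20.   3.  -0. -74. -21.]
a=1.38 t 53.8 p [ 0.615 -0.     0.267] F [ 6.7  0.  -1.5] op 0.135 j [ 15.  19.   3.   0. -73. -21.]
rest
```

View pics/n1.png

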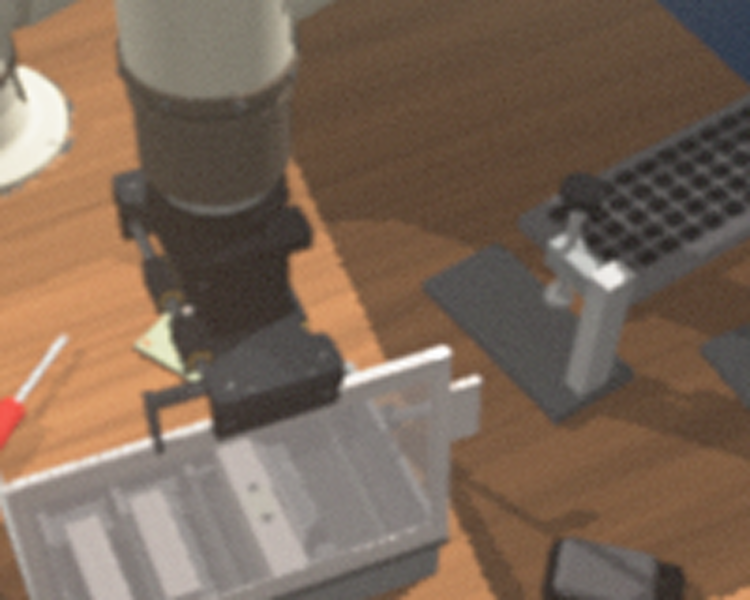

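The ear has met the rod at about 1.385 rad. Letting go and checking.

```bash
python3 - <<'E'
from h import *
o=ori(-6.08,0,'x',True)
env.gripper_to(.34); env.dwell(.8); p=st()["position"]
env.move_straight([p[0],p[1],.38],o,rate=.15); env.dwell(.5)
env.move_straight([.42,-.05,.36],o,rate=.3); st()
S=pic("o1","scene",(240,130,180,135)); T=pic("o2","top",(260,120,150,113))
for a in (1.3,1.38,1.45): 
    q=bw([-.215*np.cos(a)+.004*np.sin(a),0,.065+.215*np.sin(a)+.004*np.cos(a)]); print(a,proj(T,q),proj(S,q))
for r in items(T,(300,165,95,65)): print(r[0],"L",round(r[1],3),"W",round(r[2],3),"ang",round(r[3],1),r[4].round(1),"loc",loc(r[0]))
E
```

```text
t 55.3 p [0.613 0.    0.267] F [ 0.8 -0.4 -0.1] op 0.339 j [ 15.  19.   3.   0. -73. -21.]
 t 57.5 p [ 0.421 -0.05   0.36 ] F [ 0.2 -0.7  0.5] op 0.34 j [ 15.  -3. -11.   0. -82. -21.]
1.3 [350.807 179.624] [298.309 195.664]
1.38 [351.579 173.06 ] [300.704 199.813]
1.45 [352.237 167.262] [302.899 203.895]
[ 0.567 -0.089  0.032] L 0.078 W 0.029 ang -4.8 [375.1 195.8] loc [-0.074 -0.093  0.032]
[ 0.547 -0.037  0.032] L 0.115 W 0.035 ang -5.1 [358.4 202. ] loc [-0.099 -0.044  0.032]
[0.566 0.043 0.032] L 0.141 W 0.03 ang -5.7 [333.  195.9] loc [-0.088  0.037  0.032]
```

View pics/o1.png

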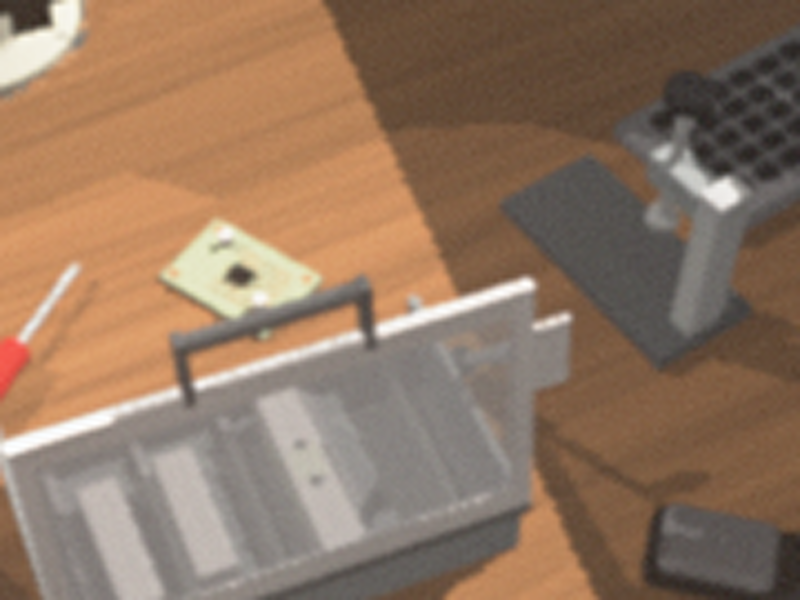

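View pics/o2.png

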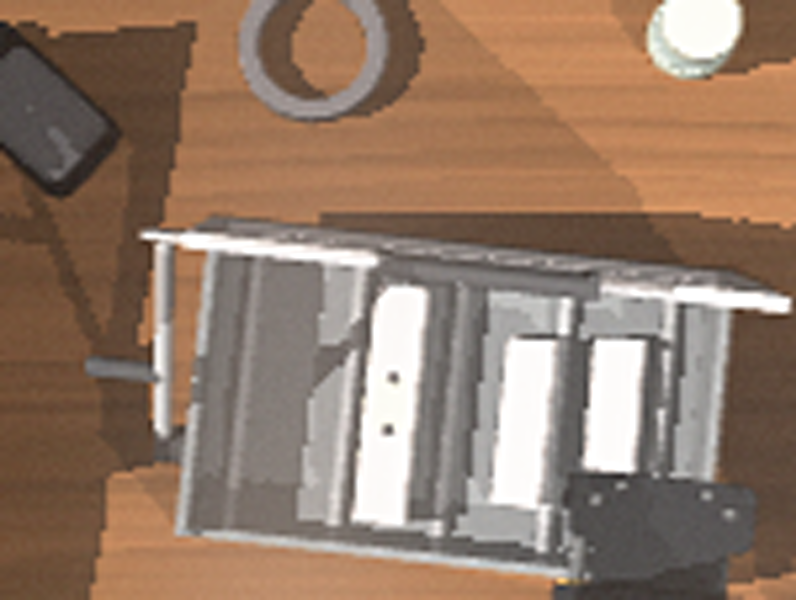

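The guard is propped: the bar at top (352,173) matches 1.38 rad and the ear is on the rod's end. The bar next to the cell looks shifted since the first measurement. I'll look again with the arm clear, and check the gauge model too.

```bash
cat >> h.py <<'E'
AN=np.array([.472,.344]); GY=5.8
def gw(x,y=0,z=0):
    c,s=np.cos(np.radians(GY)),np.sin(np.radians(GY)); return np.array([AN[0]+c*x-s*y,AN[1]+s*x+c*y,z])
E
python3 - <<'E'
from h import *
env.move_straight([.36,-.20,.36],None,rate=.3)
ims=[]
for n in("top","scene"):
    f=env.grab_frame(n); i=cv2.resize(f["image"],None,fx=4,fy=4,interpolation=cv2.INTER_CUBIC)
    P4=lambda X: tuple(int(v) for v in (proj(f,X)+.5)*4)
    c=[P4(gw(x,y,.014)) for x,y in((-.075,-.045),(.115,-.045),(.115,.045),(-.075,.045))]
    for k in range(4): cv2.line(i,c[k],c[(k+1)%4],(0,255,0),1)
    cv2.circle(i,P4(gw(.05,0,.205)),3,(0,0,255),-1); cv2.circle(i,P4(gw(.05,0,.075)),3,(255,0,255),-1)
    m=P4(gw(.02,0,.07)); ims.append(i[m[1]-230:m[1]+230,m[0]-200:m[0]+200])
    if n=="top": T=f
cv2.imwrite("pics/q1.png",np.hstack(ims))
x,y,w,h=300,160,100,75
cv2.imwrite("pics/q2.png",cv2.resize(T["image"][y:y+h,x:x+w],None,fx=8,fy=8,interpolation=cv2.INTER_CUBIC))
for r in items(T,(300,165,95,65),thr=225): print(r[0],"L",round(r[1],3),"W",round(r[2],3),"ang",round(r[3],1),r[4].round(1),"loc",loc(r[0]))
for r in items(T,(300,165,95,65),z=.044): print(r[0],"L",round(r[1],3),"W",round(r[2],3),"ang",round(r[3],1),"loc",loc(r[0]))
E
```

```text
[ 0.556 -0.088  0.032] L 0.099 W 0.029 ang -4.7 [374.8 199.3] loc [-0.085 -0.094  0.032]
[ 0.551 -0.036  0.032] L 0.109 W 0.033 ang -4.0 [358.3 200.9] loc [-0.095 -0.043  0.032]
[0.566 0.043 0.032] L 0.14 W 0.03 ang -5.7 [332.9 195.8] loc [-0.088  0.038  0.032]
[ 0.555 -0.086  0.044] L 0.099 W 0.029 ang -4.5 loc [-0.085 -0.092  0.044]
[ 0.547 -0.035  0.044] L 0.114 W 0.034 ang -4.4 loc [-0.099 -0.042  0.044]
[0.566 0.043 0.044] L 0.14 W 0.03 ang -5.9 loc [-0.089  0.038  0.044]
```

View pics/q1.png

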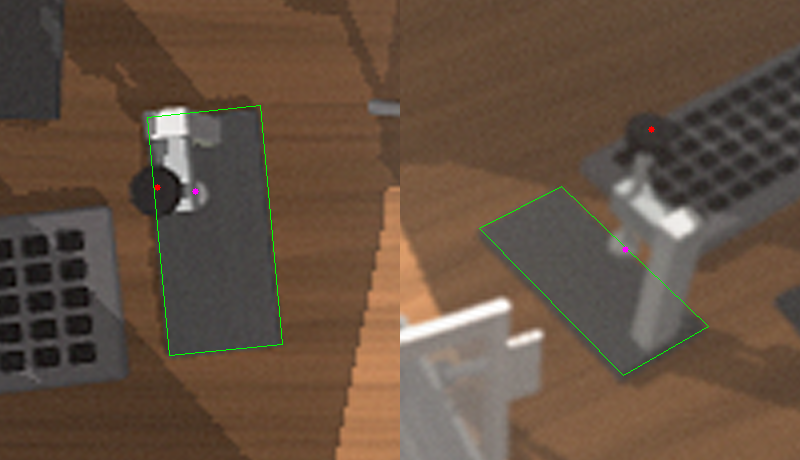

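View pics/q2.png

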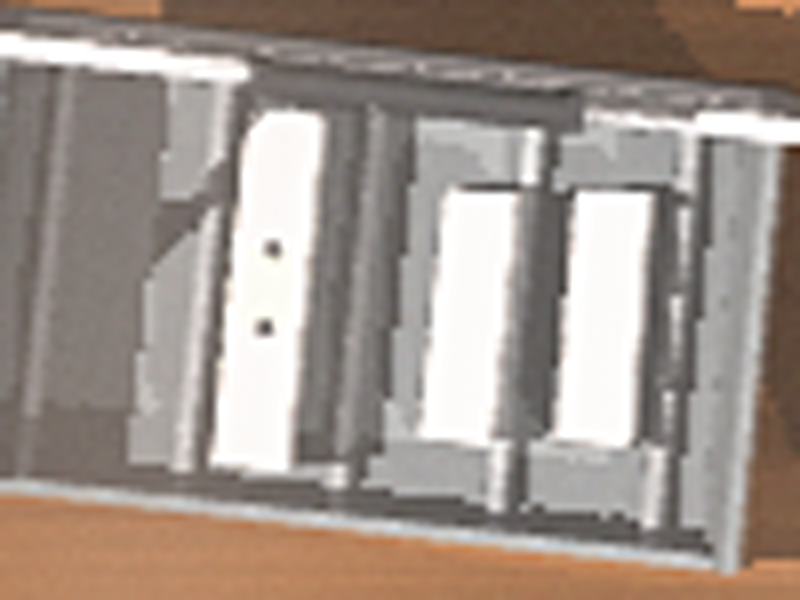

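The bar next to the cell was knocked sideways onto the next rib, now at top px (359,199), but still lies flat. The gauge model matches both views. Picking the cell near its -x end.

```bash
python3 - <<'E'
from h import *
th=-5.8; o=ori(th,0,'y',True)
u=np.array([np.cos(np.radians(th)),np.sin(np.radians(th)),0])
g=np.array([.566,.043,0])-.030*u
for x in (g,gw(-.08),gw(-.03)): print(x,env.inverse_kinematics([x[0],x[1],.03],ori(GY,0,'y',True)))
env.goto([.44,.04,.30],o); env.gripper_to(.46)
env.move_straight([g[0],g[1],.11],o,rate=.2)
print(env.move_straight([g[0],g[1],.022],o,rate=.08,force_limit=8)); st("down")
env.gripper_to(0,50); st("grip")
env.move_straight([g[0],g[1],.10],o,rate=.1); st("up"); env.move_straight([g[0],g[1],.15],o,rate=.15); st("up")
pic("r1","scene",(220,90,200,160))
E
```

```text
[0.536 0.046 0.   ] [ 22.182  26.409 -25.087   0.    -38.504  73.618]
[0.392 0.336 0.   ] [ 58.585  24.836 -28.148   0.    -37.016  37.215]
[0.442 0.341 0.   ] [ 54.268  27.889 -22.176   0.    -39.935  41.532]
False
down t 62.4 p [0.537 0.046 0.023] F [0.5 0.7 0.5] op 0.461 j [ 22.  27. -25.   0. -37.  62.]
grip t 62.8 p [0.536 0.046 0.022] F [-1.2 -1.6  2.9] op 0.342 j [ 22.  27. -25.   0. -37.  62.]
up t 63.7 p [0.535 0.046 0.099] F [-0.6 -0.5 -2.7] op 0.338 j [ 22.  21. -21.  -0. -48.  62.]
up t 64.2 p [0.535 0.046 0.149] F [-0.6  0.5 -3.8] op 0.338 j [ 22.  17. -18.  -0. -55.  62.]
```

View pics/r1.png

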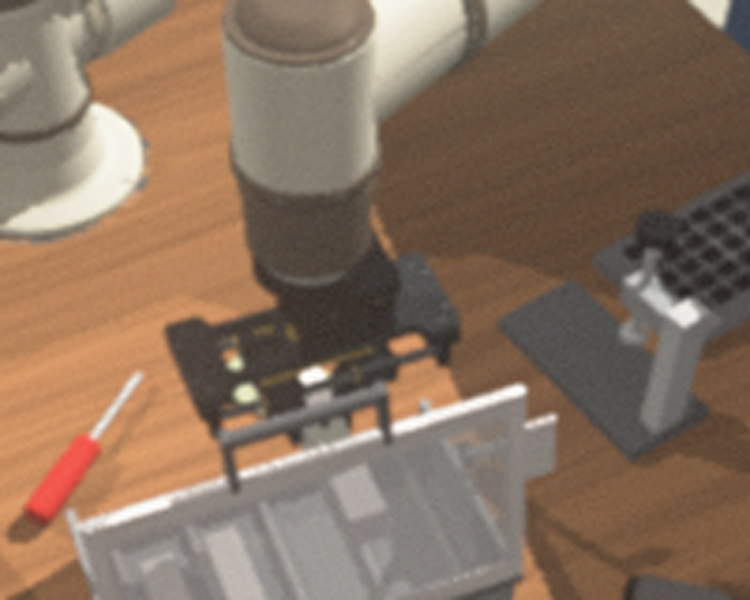

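The cell is held. Carrying it round the front to the gauge, lowering it ahead of the head.

```bash
python3 - <<'E'
from h import *
o=ori(-5.8,0,'y',True); og=ori(GY,0,'y',True)
env.move_straight([.40,.06,.15],o,rate=.2)
w=gw(-.085); env.move_straight([w[0],w[1],.15],og,rate=.2); st("at gauge")
T=pic("s2","top",(200,150,130,98)); S=pic("s1","scene",(300,100,180,135))
E
```

```text
at gauge t 66.6 p [0.387 0.334 0.15 ] F [ 0.5  0.6 -4.1] op 0.341 j [ 59.  15. -21.  -0. -54.  37.]
```

View pics/s1.png

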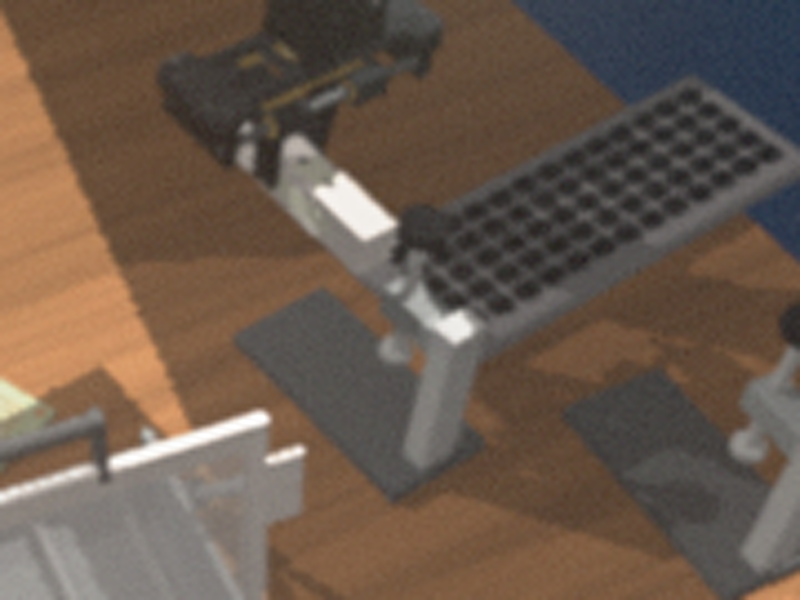

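View pics/s2.png

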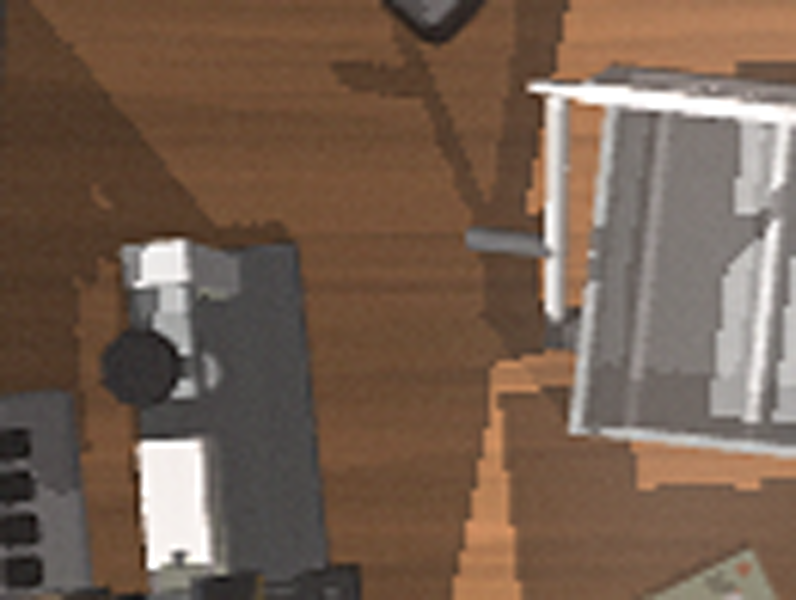

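The cell is aligned just ahead of the head. Lowering and sliding it in.

```bash
python3 - <<'E'
from h import *
og=ori(GY,0,'y',True)
a=gw(-.085); b=gw(-.031)
env.move_straight([*a[:2],.042],og,rate=.12)
print(env.move_straight([*a[:2],.022],og,rate=.03,force_limit=6)); z=st("touch")["position"][2]
env.move_straight([*a[:2],z+.003],og,rate=.03)
print(env.move_straight([*b[:2],z+.003],og,rate=.06,force_limit=15)); st("slid")
print(env.move_straight([*b[:2],z-.003],og,rate=.02,force_limit=5)); st("set")
env.gripper_to(.46); st("open")
env.move_straight([*b[:2],.12],og,rate=.12)
c=gw(-.09); env.move_straight([*c[:2],.25],og,rate=.2)
T=pic("t2","top",(200,150,130,98)); S=pic("t1","scene",(330,120,150,112))
r=items(T,(225,190,35,70),z=.05,thr=190,minA=60); print(r)
E
```

```text
True
touch t 68.3 p [0.387 0.335 0.028] F [0.3 0.2 4.9] op 0.338 j [ 59.  25. -29.   0. -37.  37.]
False
slid t 69.6 p [0.441 0.341 0.031] F [-0.4 -0.2 -3.5] op 0.344 j [ 54.  28. -22.  -0. -40.  41.]
True
set t 69.9 p [0.441 0.341 0.028] F [-0.4  0.3  4.1] op 0.34 j [ 54.  28. -22.   0. -40.  41.]
open t 70.4 p [0.44  0.34  0.027] F [-0.9  0.6  0.3] op 0.46 j [ 54.  28. -22.  -0. -40.  41.]
[]
```

View pics/t1.png

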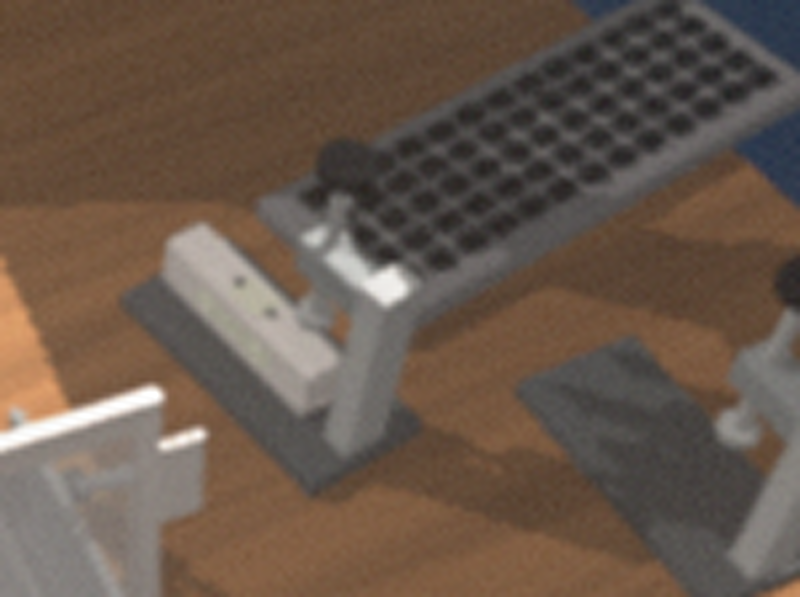

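View pics/t2.png

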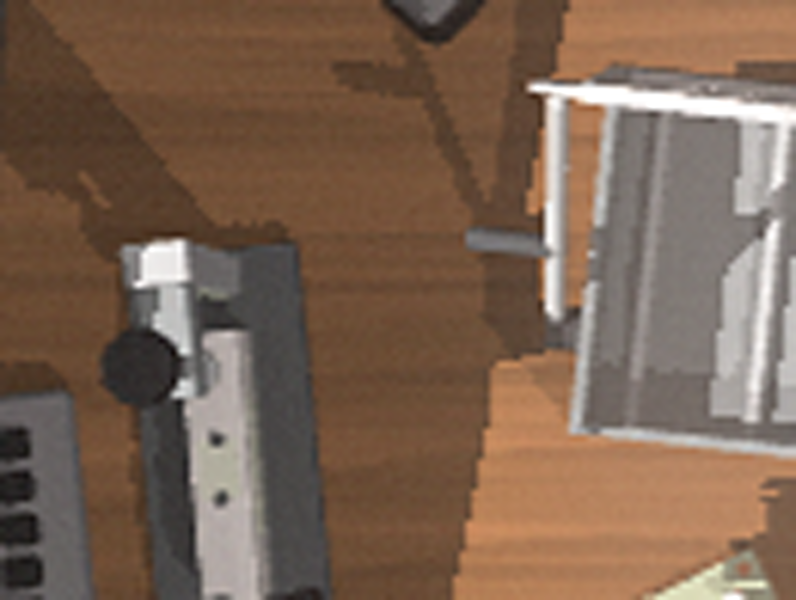

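The cell lies flat on the anvil with its far end under the foot. Pressing the knob.

```bash
python3 - <<'E'
from h import *
og=ori(GY,0,'y',True)
env.gripper_to(0,20)
k=gw(.049)
env.move_straight([*k[:2],.26],og,rate=.2)
env.move_straight([*k[:2],.215],og,rate=.08); st("above")
h1=env.move_straight([*k[:2],.190],og,rate=.03,force_limit=12); st(f"mid {h1}")
h2=env.move_straight([*k[:2],.174],og,rate=.015,force_limit=5); st(f"pressed {h2}")
env.dwell(.6); pic("u1","scene",(330,100,150,112)); env.dwell(.6); st("held")
env.move_straight([*k[:2],.26],og,rate=.06); st("up")
E
```

```text
above t 74.8 p [0.521 0.349 0.215] F [ 0.6 -0.8  0.5] op 0.008 j [ 49.  22.   0.   0. -68.  47.]
mid False t 75.8 p [0.521 0.349 0.19 ] F [-0.6 -0.6  3.5] op 0.005 j [ 49.  24.  -2.   0. -64.  47.]
pressed True t 76.5 p [0.521 0.349 0.181] F [-1.7  0.7  3.9] op 0.004 j [ 49.  24.  -3.   0. -63.  47.]
held t 77.7 p [0.522 0.349 0.181] F [-1.6 -2.   3.4] op 0.006 j [ 49.  24.  -3.   0. -63.  47.]
up t 79.2 p [0.521 0.349 0.259] F [ 0.6  0.8 -0.7] op 0.007 j [ 49.  21.   4.  -0. -73.  47.]
```

View pics/u1.png

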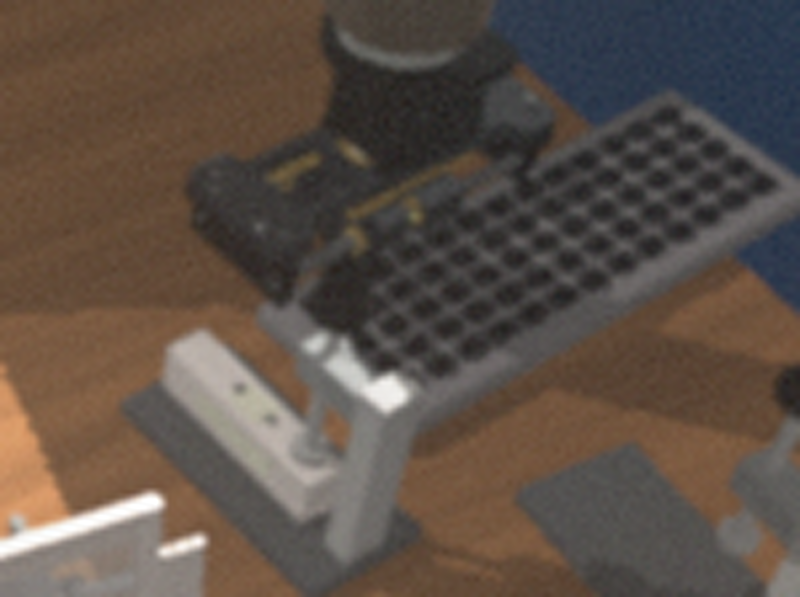

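The foot visibly sits on the cell (knob travel 24 mm), but the held force of about 3.5 N barely covers the spring. I'll press again more firmly so the contact is certain.

```bash
python3 - <<'E'
from h import *
og=ori(GY,0,'y',True); k=gw(.049)
env.move_straight([*k[:2],.207],og,rate=.08)
env.move_straight([*k[:2],.184],og,rate=.03)
z=.184
while z>.172:
    z-=.001; env.move_straight([*k[:2],z],og,rate=.02); env.dwell(.15); F=st(round(z,3))["force"][2]
    if F>9.5: break
env.dwell(1.0); st("held"); pic("v1","scene",(360,150,80,60))
env.move_straight([*k[:2],.27],og,rate=.06); st("up")
c=gw(-.031); 
env.move_straight([c[0],c[1],.27],og,rate=.2); env.gripper_to(.46)
pic("v2","scene",(330,100,150,112))
E
```

```text
0.183 t 81.3 p [0.521 0.349 0.183] F [2.6 2.3 3.1] op 0.007 j [ 49.  24.  -3.   0. -64.  47.]
0.182 t 81.7 p [0.521 0.349 0.182] F [2.3 1.9 3.6] op 0.006 j [ 49.  24.  -3.   0. -63.  47.]
0.181 t 82.1 p [0.521 0.349 0.181] F [1.6 1.6 3.6] op 0.004 j [ 49.  24.  -3.  -0. -63.  47.]
0.18 t 82.5 p [0.521 0.349 0.18 ] F [1.  1.2 5.6] op 0.003 j [ 49.  24.  -3.   0. -63.  47.]
0.179 t 82.9 p [0.521 0.349 0.18 ] F [0.7 1.8 8.8] op -0.001 j [ 49.  24.  -3.   0. -63.  47.]
0.178 t 83.3 p [0.521 0.349 0.18 ] F [-2.4  1.  12.2] op 0.007 j [ 49.  24.  -3.   0. -63.  47.]
held t 84.3 p [0.521 0.349 0.18 ] F [-1.6  1.  12.3] op 0.011 j [ 49.  24.  -3.   0. -63.  47.]
up t 86.0 p [0.521 0.349 0.27 ] F [-0.2  0.6 -1.5] op 0.007 j [ 49.  21.   5.  -0. -75.  47.]
```

View pics/v1.png

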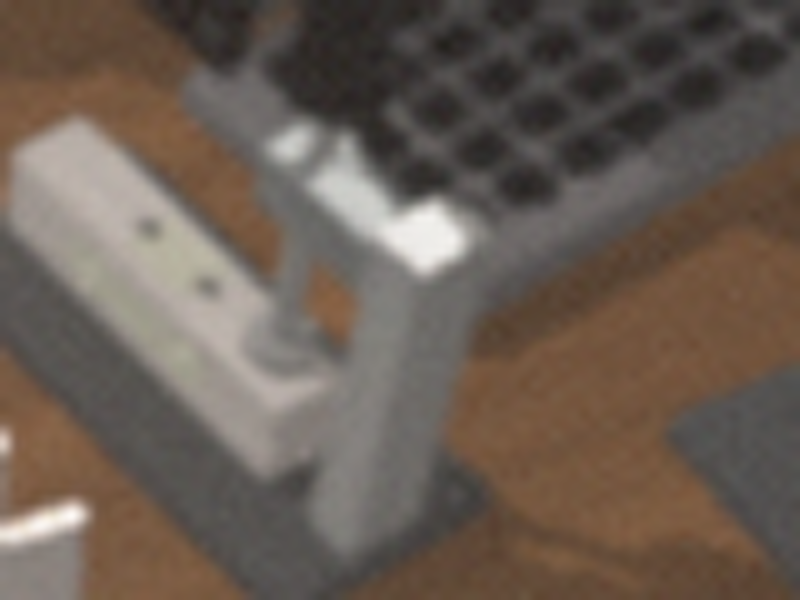

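View pics/v2.png

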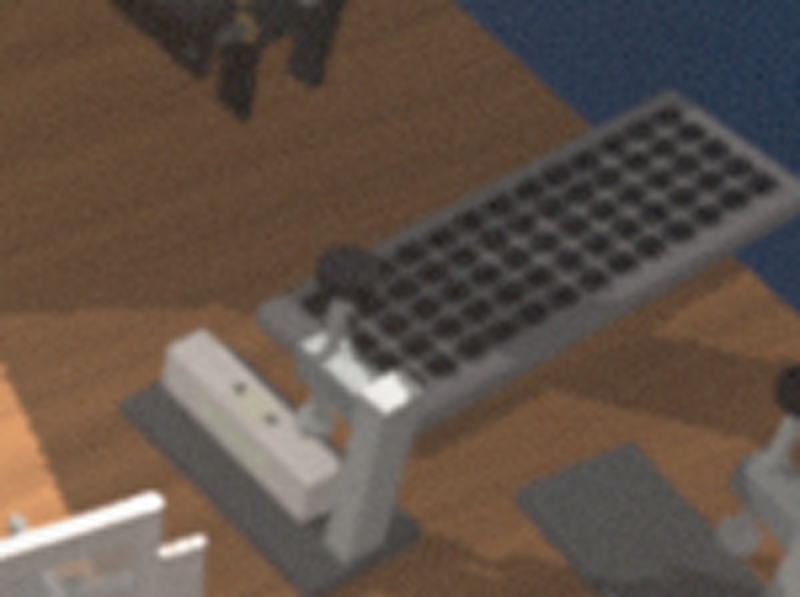

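Held at z=0.180 (foot at 0.025 m) with 12 N against a 4.5 N spring for over a second, then the foot sprang back. Retrieving the cell into tray compartment -93.

```bash
python3 - <<'E'
from h import *
og=ori(GY,0,'y',True)
a=gw(-.09); b=gw(-.031)
print(env.move_straight([*b[:2],.028],og,rate=.1,force_limit=8)); st("down")
env.gripper_to(0,50); st("grip")
env.move_straight([*b[:2],.031],og,rate=.03); env.move_straight([*a[:2],.031],og,rate=.08); st("back")
env.move_straight([*a[:2],.15],og,rate=.12); st("up")
env.move_straight([.39,.08,.15],og,rate=.2); st("mid"); pic("w1","scene",(200,60,240,180))
E
```

```text
False
down t 90.2 p [0.441 0.341 0.028] F [-0.7 -0.2 -0.5] op 0.455 j [ 54.  28. -22.   0. -40.  41.]
grip t 90.5 p [0.441 0.341 0.028] F [-0.6 -1.3  2.3] op 0.341 j [ 54.  28. -22.   0. -40.  41.]
back t 91.7 p [0.383 0.335 0.031] F [ 0.8  0.1 -3.1] op 0.34 j [ 60.  24. -29.   0. -37.  36.]
up t 92.8 p [0.382 0.334 0.149] F [ 0.6  0.8 -3.8] op 0.336 j [ 60.  15. -22.  -0. -54.  36.]
mid t 94.2 p [0.39 0.08 0.15] F [ 0.6  0.7 -3.7] op 0.342 j [ 35.   4. -35.   0. -51.  61.]
```

View pics/w1.png

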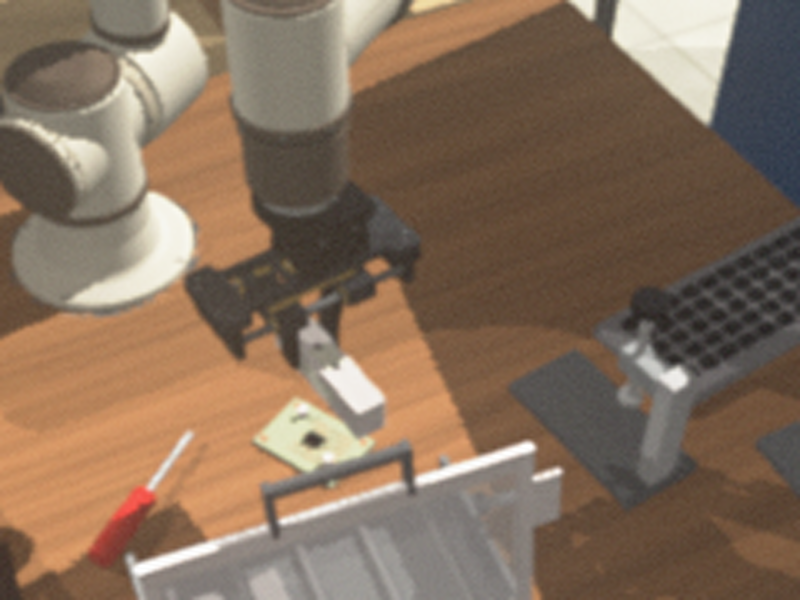

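```bash
python3 - <<'E'
from h import *
print(place(-.093,.014,[[.40,-.17,.15]],y=.031))
env.move_straight([.45,-.05,.30],None,rate=.3)
T=pic("x1","top",(280,140,220,140)); st()
print("tray"); 
for r in items(T,(410,165,80,115),z=.036,thr=130,minA=150): print(r[0],r[1:4])
E
```

```text
over tray t 97.0 p [ 0.395 -0.279  0.12 ] F [-0.6  0.4 -3.5] op 0.337 j [-16.  15. -27.  -0. -48.   8.]
set hit=True t 98.2 p [ 0.396 -0.279  0.018] F [0.6 0.7 3.3] op 0.338 j [-16.  24. -33.   0. -33.   8.]
True
 t 100.8 p [ 0.449 -0.051  0.299] F [-0.5 -0.3 -0.6] op 0.438 j [ 14.   2. -15.  -0. -74. -22.]
tray
[ 0.392 -0.306  0.036] (np.float64(0.14894454939022514), np.float64(0.031938370017637226), np.float64(82.1156409498382))
[ 0.575 -0.329  0.036] (np.float64(0.10669529541340231), np.float64(0.02954548805775222), np.float64(82.25965838261479))
```

View pics/x1.png

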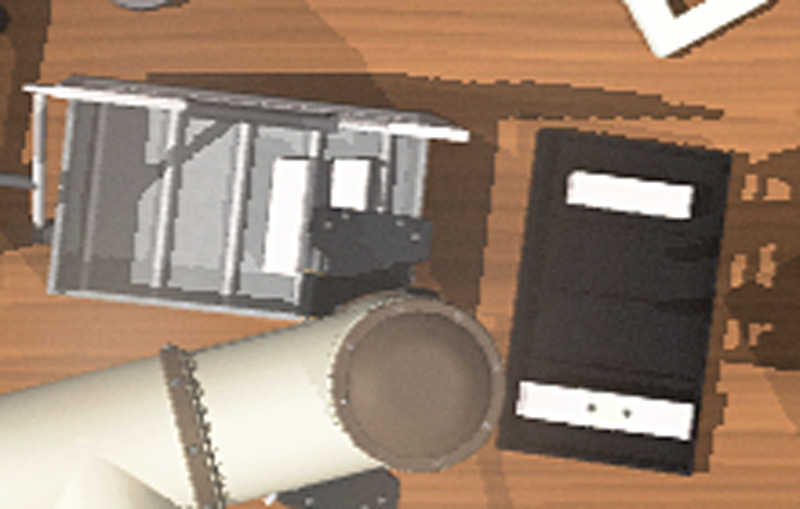

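Cell and bar A lie in their compartments. Now measuring the last two bars with the arm clear.

```bash
python3 - <<'E'
from h import *
env.move_straight([.36,.14,.34],None,rate=.3)
T=env.grab_frame("top"); x,y,w,h=335,165,60,65
for t in (235,245): 
  for r in items(T,(335,178,60,40),thr=t): print(t,r[0],r[1:4],r[4],"loc",loc(r[0]))
cv2.imwrite("pics/y1.png",cv2.resize(T["image"][y:y+h,x:x+w],None,fx=9,fy=9,interpolation=cv2.INTER_CUBIC))
S=env.grab_frame("scene")
for f in (S,T):
  for q in env.search_frame(f,"bar1_mid")[:4]: print(np.array(q["xyz"]),round(q["score"],2),proj(f,q["xyz"]).round(0))
x,y,w,h=215,170,150,112
cv2.imwrite("pics/y2.png",cv2.resize(S["image"][y:y+h,x:x+w],None,fx=5,fy=5,interpolation=cv2.INTER_CUBIC))
E
```

```text
235 [ 0.556 -0.088  0.032] (np.float64(0.0982827341229263), np.float64(0.027987214693986955), np.float64(-4.755868245104864)) [374.907 199.264] loc [-0.085 -0.094  0.032]
235 [ 0.556 -0.036  0.032] (np.float64(0.09824816251937782), np.float64(0.027522934442820286), np.float64(-6.258830307164956)) [358.067 199.162] loc [-0.09  -0.042  0.032]
245 [ 0.556 -0.088  0.032] (np.float64(0.09798369144722513), np.float64(0.02718299820194634), np.float64(-4.659235896633518)) [374.875 199.233] loc [-0.085 -0.094  0.032]
245 [ 0.556 -0.036  0.032] (np.float64(0.09790877611042567), np.float64(0.026310372243116616), np.float64(-6.269767023945164)) [358.023 199.139] loc [-0.09  -0.041  0.032]
[ 0.56  -0.038  0.032] 0.85 [359. 198.]
```

View pics/y1.png

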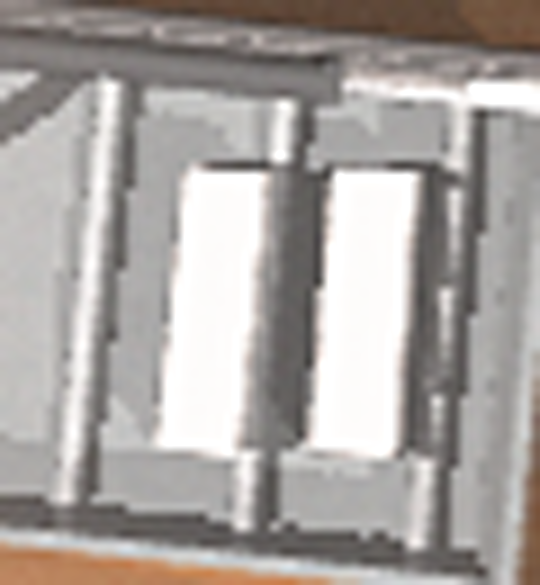

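View pics/y2.png

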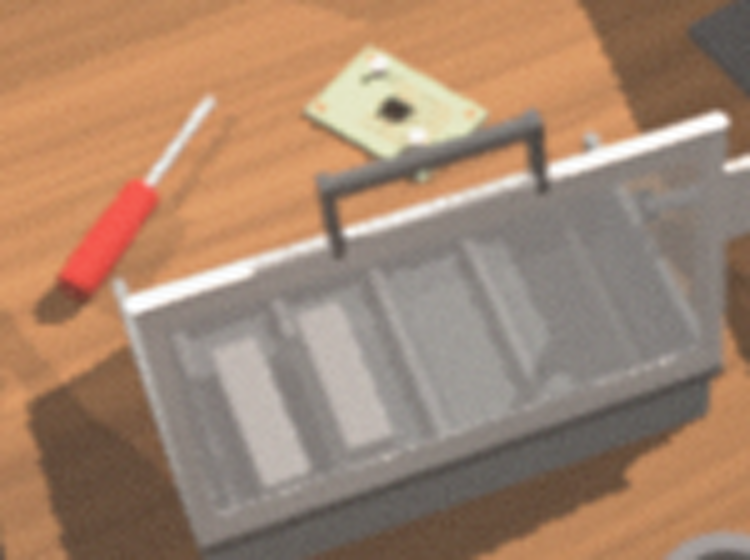

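Both bars lie flat at (0.556,-0.036) and (0.556,-0.088). I'll grip them 20 mm toward their near ends to stay clear of the propped guard.

```bash
cat >> h.py <<'E'
def pickbar(c,th,off=.02,op=.42):
    o=ori(th,0,'y',True); u=np.array([np.cos(np.radians(th)),np.sin(np.radians(th))]); g=np.array(c)-off*u
    env.goto([.43,g[1],.28],o); env.gripper_to(op)
    env.move_straight([*g,.11],o,rate=.2)
    h=env.move_straight([*g,.022],o,rate=.08,force_limit=8); st(f"down {h}")
    if h: return False
    env.gripper_to(0,40); st("grip")
    env.move_straight([*g,.14],o,rate=.12); s=st("up")
    return s["opening"]>.27
E
python3 - <<'E'
from h import *
if pickbar([.556,-.036],-6.2):
    env.move_straight([.45,-.04,.14],None,rate=.2)
    print(place(.031,.014,[[.45,-.2,.14]],y=.02))
    env.move_straight([.40,-.05,.30],None,rate=.3)
pic("z1","top",(280,140,220,140))
E
```

```text
down False t 106.4 p [ 0.537 -0.034  0.023] F [0.7 0.3 0.7] op 0.415 j [ 14.  27. -26.   0. -37.  70.]
grip t 106.7 p [ 0.536 -0.034  0.023] F [-0.2 -0.6  2.9] op 0.321 j [ 14.  27. -26.   0. -37.  70.]
up t 107.9 p [ 0.535 -0.034  0.139] F [ 0.5  0.7 -1.8] op 0.32 j [ 14.  18. -19.  -0. -53.  70.]
over tray t 111.0 p [ 0.516 -0.306  0.12 ] F [ 0.4  0.3 -2. ] op 0.317 j [-15.  25. -11.  -0. -54.   8.]
set hit=True t 112.3 p [ 0.517 -0.307  0.018] F [-0.3  0.5  3.7] op 0.313 j [-15.  32. -16.   0. -42.   8.]
True
```

View pics/z1.png

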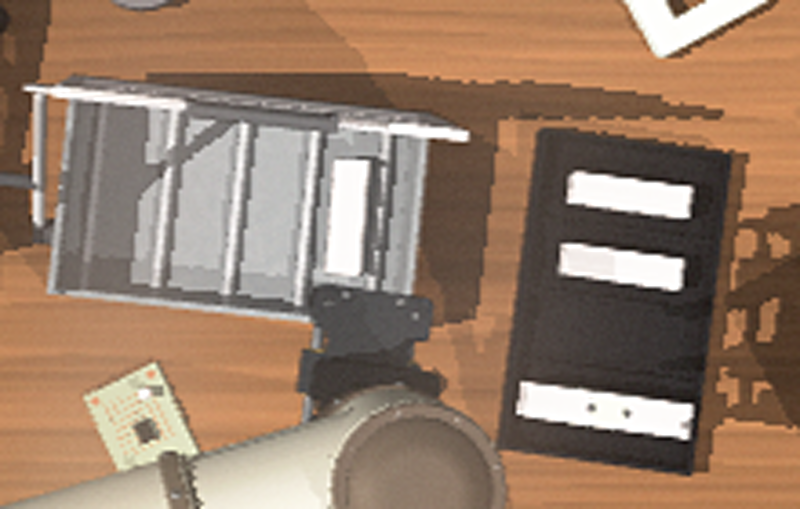

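Bar B is placed; the last bar hasn't moved.

```bash
python3 - <<'E'
from h import *
T=env.grab_frame("top")
for r in items(T,(362,178,30,40),thr=235,minA=80): print(r[0],r[1:4])
if pickbar([.556,-.088],-4.7):
    env.move_straight([.45,-.09,.14],None,rate=.2)
    print(place(-.031,.014,[[.45,-.2,.14]],y=.02))
    env.move_straight([.38,.05,.34],None,rate=.3)
st()
T=pic("aa1","top",(260,110,240,180)); S=pic("aa2","scene",(130,130,300,210))
for r in items(T,(410,165,80,115),z=.03,thr=150,minA=100): print(r[0],r[1:4])
E
```

```text
[ 0.556 -0.088  0.032] (np.float64(0.09824000753973759), np.float64(0.027521447680844174), np.float64(-4.410257212796779))
down False t 119.3 p [ 0.537 -0.086  0.023] F [0.4 0.3 0.4] op 0.419 j [  8.  27. -25.   0. -38.  77.]
grip t 119.6 p [ 0.536 -0.087  0.023] F [-0.8 -1.6  3. ] op 0.317 j [  8.  27. -25.   0. -38.  77.]
up t 120.8 p [ 0.535 -0.086  0.139] F [-0.4  0.1 -2.5] op 0.319 j [  8.  19. -18.  -0. -54.  77.]
over tray t 123.8 p [ 0.455 -0.298  0.12 ] F [ 0.  -0.1 -1.9] op 0.319 j [-16.  20. -19.  -0. -51.   9.]
set hit=True t 125.1 p [ 0.456 -0.298  0.018] F [-0.6 -0.5  3.3] op 0.317 j [-16.  28. -25.   0. -37.   9.]
True
 t 128.0 p [0.38  0.049 0.339] F [-0.9 -0.1 -0.3] op 0.439 j [ 32.  -7. -17.  -0. -80. -40.]
[ 0.391 -0.306  0.03 ] (np.float64(0.14676657789151984), np.float64(0.0312706862008387), np.float64(82.59657983589864))
[ 0.453 -0.314  0.03 ] (np.float64(0.10590552375682588), np.float64(0.02876210105341892), np.float64(81.80671474994463))
[ 0.514 -0.323  0.03 ] (np.float64(0.10566322670264267), np.float64(0.028959735800643437), np.float64(82.13563135745926))
[ 0.575 -0.331  0.03 ] (np.float64(0.1065343896433284), np.float64(0.029262867061104113), np.float64(82.39297592500037))
```

View pics/aa1.png

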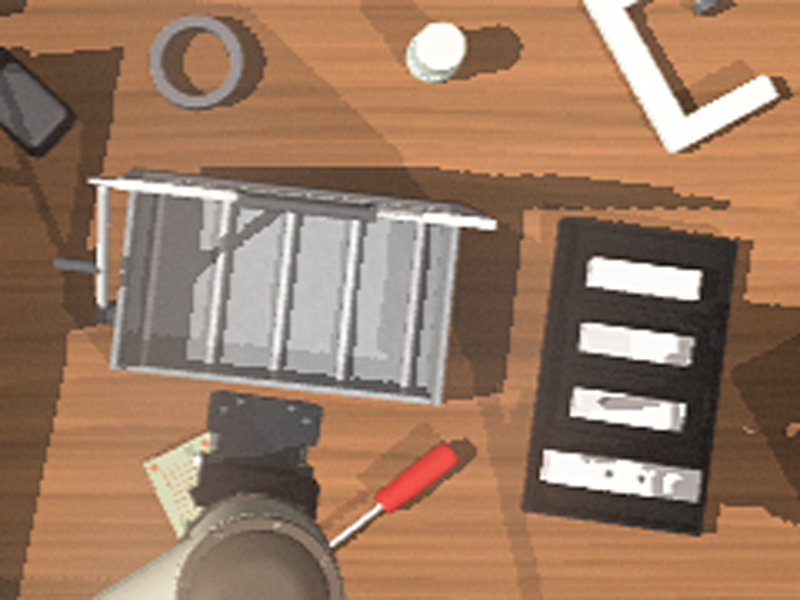

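View pics/aa2.png

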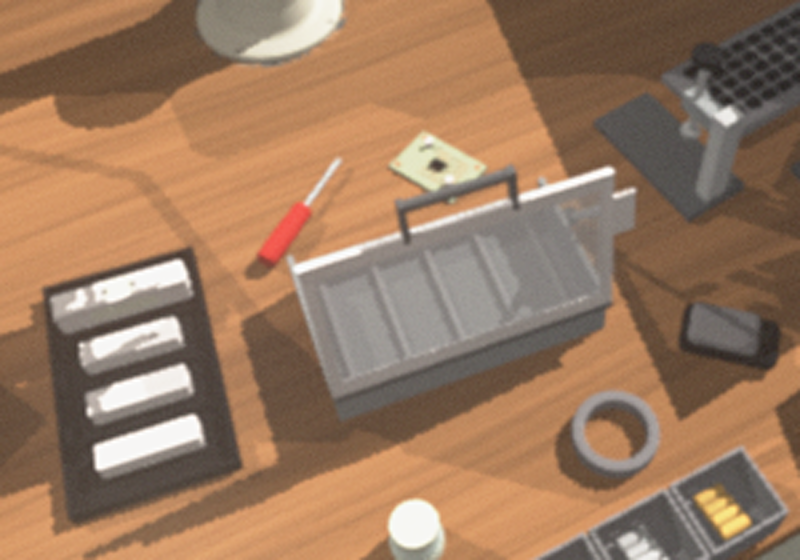

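Everything is in place: four parts lie flat in four compartments, each set down at the floor height. The guard is still propped and the foot is up. Handing in.

```bash
python3 - <<'E'
from h import *
S=env.grab_frame("scene")
for s,a in((.943,1.38),): print(proj(S,bw([-.215*np.cos(a)+.004,0,.065+.215*np.sin(a)])).round(0))
print(env.close_job())
E
```

```text
[301. 200.]
the job is handed in; nothing more can be done
None
```

The job is done and handed in at about 128 s of the 210 s allowed. `close_job` gave no verdict, so the results below are from my own checks.

**What I did**
- I raised the guard right back and swung the stay to its stop. I then lowered the guard onto the stay and let go before touching the load cell.
- I used the gauge farthest to the robot's right, at top-view pixel (235,215). The look-alike is at (183,158).
- I pressed the knob twice. On the first press the held force was only about 3.5 N, which did not clearly prove contact. On the second, the foot was 25 mm down and I held 12 N for over a second.
- The cell and all three dummy bars then went into the tray, one per compartment.

**One choice in the order:** I took the bar nearest the stay out with the guard right back, before raising the stay. Once raised, the rod would have blocked the gripper there. Only the load cell was tied to the stay being up, and it came out afterwards.

**Last checks**
- **Stay and guard:** after the raise, the stay's rod end matched 0.943 rad in both views. After release, the guard's bar matched 1.38 rad in the top view, and the last pictures show the guard still propped.
- **Foot:** it is up again in the pictures.
- **Tray:** the four parts lie along their compartments, 4 mm or less from the intended centres. All were set down at the tray-floor height.
- **Other things on the bench:** the mouse, board, driver, tape and jar look unmoved by eye. I did not re-measure them.

**Disagreements along the way**
- The stay's pivot was a few mm off my first estimate, so I felt for the stop by force.
- One bar had shifted about 2 cm sideways in its bay during the run, so I measured it again before picking it up.

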